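# Snap the end cap into the bearing housing with a steel bar

## Task

Set the loose aluminium end cap, boss up, into the bore of the bearing housing so that it rests on the four sprung catches, and let go of it. Then pick up the steel bar that stands on end, press its lower end straight down on the cap's boss until the cap has snapped fully home under all four catches, hold it down there with about 20 N for a second, never forcing it beyond 60 N (use the bar, not the gripper, for the pressing), and stand the bar back upright on the bench top. Leave everything else where it is.

Things in the scene. Friction and masses are not known exactly. Their poses are not given: they have to be found in the camera images.
- housing: bearing housing fixed to the bench: dark cast block 92 x 92 mm, 56 mm high, a foot lug on each of two opposite sides (144 mm overall along its x; lugs 12 mm high, bolt heads to 21 mm), a round vertical bore of 57 mm diameter through its middle. In the bore are a bearing with a sprung ring on it and four sprung catches above. Origin at the bottom centre, on the bore's axis, at bench height; z up.
- rim (a point): centre of the bore's mouth, 56 mm above the bench. The bearing and catches stand together at a height that differs by up to 12 mm (shims), is not told and must be felt: the bearing's face is 14 to 26 mm above the bench. A cap resting on the catches has its underside 20 mm above that face; pressed onto it, it snaps in, and the sprung ring (7 to 11 N) lifts it 1.5 mm against the catches.
- end_cap: loose plain aluminium end cap, 80 g, like a top hat: flange 54 mm diameter and 14 mm thick below (lower edge chamfered), boss 30 mm diameter above it, flat top 52 mm above the underside. Origin at the centre of the flange's underside; z is the boss's axis, up. Starts on the bench, boss up. Takes at most 60 N of push.
- pusher: plain steel bar standing on end on the bench, 20 mm (its x) by 32 mm (its y) by 85 mm high, 0.42 kg; the tool to press with. Origin at the centre of its lower end, z along the bar, up.
- tape_black: bystander: roll of black tape lying flat, 62 mm diameter, 19 mm high; origin underneath
- tube_coupling: bystander: short rusty tube standing, 50 mm diameter, 42 mm high; origin underneath
- box_bulbs: bystander: flat white carton 62 x 118 x 34 mm; origin underneath
- bearing: bystander: ball bearing lying flat, 47 mm diameter, 14 mm high; origin underneath
- brass_fitting: bystander: brass hose fitting standing, 25 mm wide, 48 mm high; origin underneath
- wood_block: bystander: wooden offcut 46 x 250 x 38 mm, lying along y; origin underneath
- pliers_old: bystander: old pliers lying flat, 54 x 167 x 14 mm; origin underneath
- wrench_13: bystander: small spanner lying flat, 27 x 184 x 6 mm; origin underneath
- catch_0 (a joint): sprung catch 1 of 4 in the bore, at 45 degrees from the housing's x axis: how far it is pushed back outwards (m); 0 sprung fully in, about 0.0025 while the flange passes. It sticks 4 mm out of the bore wall, sloping top, flat underside; the four together give way at about 10 to 20 N of straight push, then spring back over the flange
- catch_1 (a joint): sprung catch 2 of 4 in the bore, at 135 degrees from the housing's x axis: how far it is pushed back outwards (m); 0 sprung fully in, about 0.0025 while the flange passes. It sticks 4 mm out of the bore wall, sloping top, flat underside; the four together give way at about 10 to 20 N of straight push, then spring back over the flange
- catch_2 (a joint): sprung catch 3 of 4 in the bore, at 225 degrees from the housing's x axis: how far it is pushed back outwards (m); 0 sprung fully in, about 0.0025 while the flange passes. It sticks 4 mm out of the bore wall, sloping top, flat underside; the four together give way at about 10 to 20 N of straight push, then spring back over the flange
- catch_3 (a joint): sprung catch 4 of 4 in the bore, at 315 degrees from the housing's x axis: how far it is pushed back outwards (m); 0 sprung fully in, about 0.0025 while the flange passes. It sticks 4 mm out of the bore wall, sloping top, flat underside; the four together give way at about 10 to 20 N of straight push, then spring back over the flange

How it is judged:
By the outcome, as a careful person would: the job done as asked, in the order asked, and still so for the second after the job is handed in, with the robot touching nothing.
It also fails if it takes over 72 s, if anything falls off the work surface, if the arm or the gripper's body presses on something with over 40 N, if the wrist force passes 120 N, or if a joint passes its speed limit or range.

## Robot

A 6-joint arm with a two-finger parallel gripper is mounted at the origin on a cart in front of the work surface, level with it; the furniture and walls round the work are solid. World frame = base frame: x ahead of the robot, y to its left, z up, the work surface at z = 0. Lengths are in m, angles in degrees, forces in N, time in s.
With the tool pointing down it reaches from about 0.25 to 0.725 m from the base axis. Payload 9.7 kg.
Tool frame: the origin (TCP) lies at the very end of the fingers, on their centre line; the grasp point (between the pads) lies 19 mm behind it (bot.grip_point_offset is the z of the grasp point in the tool frame, in m); z points along the fingers, x is the direction in which the jaws open and shut, and the axes are right-handed (so a half turn about z gives the same grasp; the last joint's range is limited). The gripper opens to 85 mm and grips with 20 to 120 N. Pads are 22 mm wide; open, the fingers measure 114 mm over their backs; the gripper's body (76 mm by 85 mm) begins 54 mm behind the grasp point. The pads swing forward as they close: fully open they stand 13 mm farther back than shut.
Start: joints at [71.677, 4.979, 10.078, 95.1, 0, 90], TCP at [0.173, 0.522, 0.231] pointing down, gripper open.
Joint ranges: [-179.16, 179.16], [-48.56, 103.87], [-65.8, 70.77], [-126.05, 130.52], [-82.76, 87.17], [-180, 180]. Speed limits (degrees/s): [127.2, 127.2, 147.25, 180, 180, 180].

## Interface

Orientations are given as [roll, pitch, yaw] about the fixed x, y, z axes, in that order (R = Rz(yaw) Ry(pitch) Rx(roll)).
In Python, from workcell import get_obs, viewer, job_done, bot gives the robot as it stands.
- The arm moves only by the shell command python3 -m handwheel 'ROWS' [FORCE]. ROWS is JSON, a list of rows, each a list of 5 numbers: the closure, from 0 (fully open) to 1 (shut), then the shift along the world's x, y, z in m, then the turn about the world's z in degrees. A call has 1 to 5 rows; each row is the pose to reach, as a shift and turn from the pose measured when the call began; what a row does not reach only later rows make up. A row lasts 1/10 s, in which the tool goes at most 50 mm and 8.59 degrees, less where a joint would pass 70% of its speed; a pose out of reach is approached as far as the arm can. A call with a gripper value outside its range is refused whole. The fingers move at their own pace and stop on an object; FORCE is the grip in N (left out, the last holds). Time passes only in rows, so rows that repeat a pose let the fingers close. It gives the time, the measured TCP pose, the force and the opening at its end, in the units of the state.
- get_obs(): the state, without advancing time (a new reading comes with each control period).
- viewer.camera(name): name is "scene" or "side" or "wrist"; returns a dict with "color" (480x640x3 uint8, blue, green, red), "K" (3x3 intrinsics, pixels), "origin" and "orientation" of the camera in the world. Camera axes: x right, y down, z forward; pixel columns grow to the right and rows downward; lengths in m; the calibration is good to about 2 mm. The wrist camera is an equidistant fisheye: a pixel r from the principal point sees the ray r / f radians off the axis. A picture is of the moment at which its call begins. There is no depth.
- job_done(): hands the job in, once; it reports no verdict.
The state is a dict: "time": time; "q": joint angles; "qd": joint speeds; "joint_efforts": joint torques, N m; "ee_pos": TCP position; "tcp_rot": TCP orientation; "wrist_force": force on the tool from outside, world axes, zero at the start; "torque": the same for the moment, N m; "opening": finger opening in m.
Only numpy, scipy, OpenCV 4.12 (cv2) and the standard library are available. Lean on these libraries where they do the work, as an engineer would, in place of code of your own. Each camera call takes 0.05 s, during which the arm holds its last target.

## Working session

There is one attempt and no reset: what is moved stays moved. The work goes in short steps, Python scripts to look and compute and a shell command to move; the robot and the scene stay as the last step left them, time stands still between calls to the robot, and variables do not carry over. Pictures are saved under pics/ and viewed, and the job is handed in when it is done.

```bash
ls; mkdir -p pics
python3 - <<'E'
from workcell import get_obs, viewer, bot
import cv2
print(get_obs()); print(bot.grip_point_offset)
for n in ("scene","side","wrist"):
    c=viewer.camera(n); cv2.imwrite(f"pics/{n}0.png",c["color"]); print(n,c["K"],c["origin"],c["orientation"])
E
```

```text
pics
{'time': 0.0, 'q': array([ 7.16786533e+01,  5.01040895e+00,  1.00318256e+01,  9.50982335e+01,
       -1.24577257e-03,  9.00009438e+01]), 'qd': array([-0.06431752, -0.0746323 ,  0.03689547, -0.00606857,  0.05256869,
        0.04960404]), 'joint_efforts': array([ 5.79599655e-04, -5.20388496e+01,  4.64799964e+01,  1.64557330e-02,
       -3.24959183e-05,  1.12498401e-05]), 'ee_pos': array([0.17282199, 0.52189336, 0.23056615]), 'tcp_rot': array([1.79998753e+02, 7.68167918e-02, 7.16777095e+01]), 'wrist_force': array([ 0.15651896,  0.07647137, -0.51588108]), 'torque': array([-0.04093563,  0.01864702, -0.01048326]), 'opening': 0.08532547032220354}
-0.0187
scene [[547.0814383    0.         321.24026249]
 [  0.         547.0814383  234.26090062]
 [  0.           0.           1.        ]] [-0.0958023  -0.58578013  0.65609729] [-123.42815042    0.66559781  -48.23150135]
side [[537.0723907    0.         319.73268968]
 [  0.         537.0723907  238.47061127]
 [  0.           0.           1.        ]] [0.39503292 0.92318609 0.5492248 ] [-1.18050277e+02 -1.18357589e-01 -1.70030102e+02]
wrist [[371.64829954   0.         317.11147147]
 [  0.         371.64829954 243.02569167]
 [  0.           0.           1.        ]] [0.10625515 0.54441902 0.37344664] [1.64110016e+02 2.25588817e-02 7.17275143e+01]
```

View pics/scene0.png

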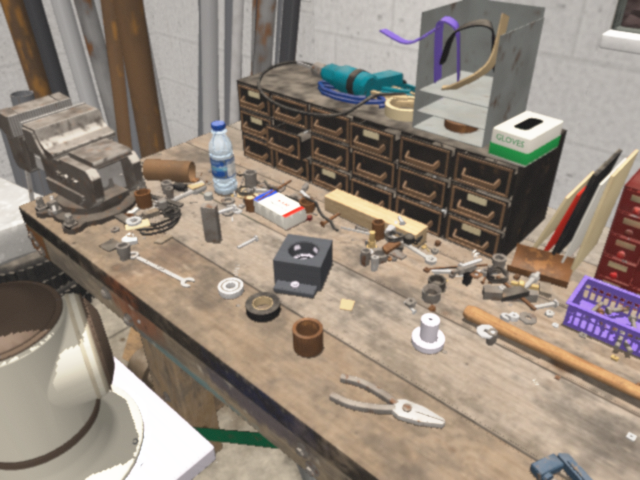

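View pics/side0.png

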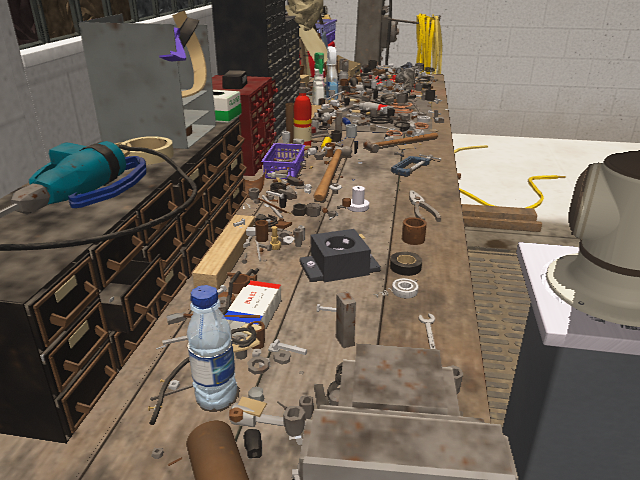

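View pics/wrist0.png

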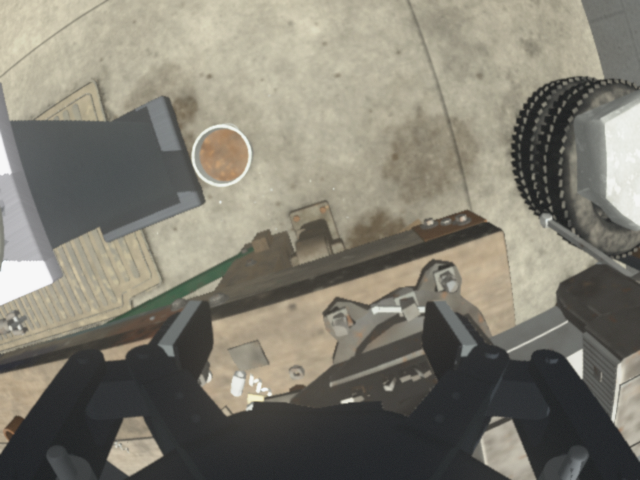

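The scene view shows the housing at (303,262), the cap at (428,335) and the bar at (211,223). In the side view they are at (340,255), (357,198) and (345,320). I'll enlarge these regions to measure them.

```bash
cat > h.py <<'E'
import numpy as np, cv2
from scipy.spatial.transform import Rotation as R
def rays(c,px,fish=False):
    px=np.atleast_2d(np.array(px,float)); K=c["K"]
    a=(px-[K[0,2],K[1,2]])/[K[0,0],K[1,1]]
    if fish:
        r=np.linalg.norm(a,axis=1,keepdims=True); d=np.hstack([a*np.sinc(r/np.pi),np.cos(r)])
    else: d=np.hstack([a,np.ones((len(a),1))])
    return d@R.from_euler('xyz',c["orientation"],degrees=True).as_matrix().T
def cast(c,px,z,fish=False):
    d=rays(c,px,fish); o=np.array(c["origin"]); return o+d*((z-o[2])/d[:,2])[:,None]
def proj(c,P,fish=False):
    P=np.atleast_2d(P); q=(P-np.array(c["origin"]))@R.from_euler('xyz',c["orientation"],degrees=True).as_matrix(); K=c["K"]
    if fish:
        r=np.linalg.norm(q[:,:2],axis=1); a=q[:,:2]*(np.arctan2(r,q[:,2])/r)[:,None]
    else: a=q[:,:2]/q[:,2:]
    return a*[K[0,0],K[1,1]]+[K[0,2],K[1,2]]
E
python3 - <<'E'
import cv2,numpy as np
s=cv2.imread('pics/scene0.png'); d=cv2.imread('pics/side0.png')
def crop(i,x,y,w,h,k): return cv2.resize(i[y:y+h,x:x+w],None,fx=k,fy=k,interpolation=cv2.INTER_CUBIC)
def mos(i,l): return np.hstack([crop(i,*b) for b in l])
A=mos(s,[(265,225,75,75,4),(400,305,60,75,4),(190,190,45,75,4)])
B=mos(d,[(295,222,90,75,4),(335,175,50,75,4),(320,282,50,75,4)])
cv2.imwrite('pics/crops1.png',np.vstack([np.pad(A,((0,0),(0,800-A.shape[1]),(0,0))),np.pad(B,((0,0),(0,800-B.shape[1]),(0,0)))]))
E
```

```text
(no output)
```

View pics/crops1.png

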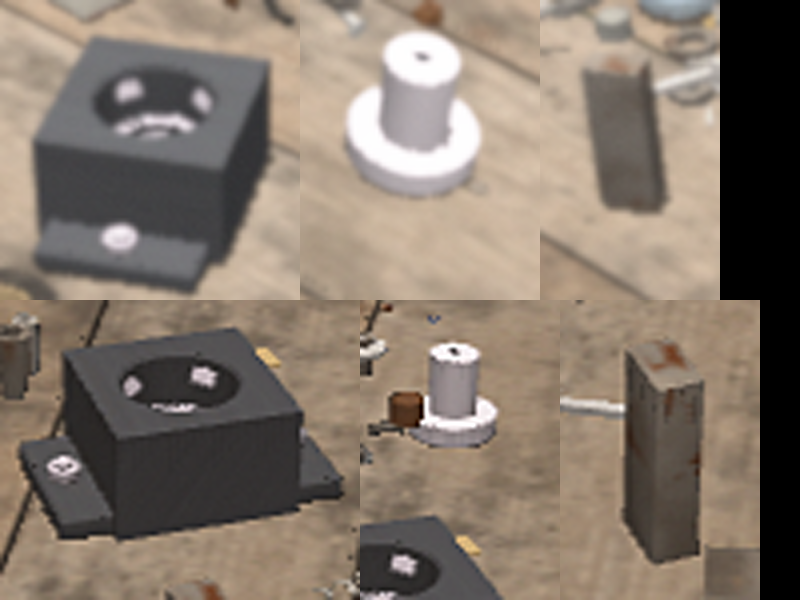

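Run:
```python
from workcell import viewer
from h import *
np.set_printoptions(precision=4,suppress=True)
s=viewer.camera('scene'); d=viewer.camera('side')
def o(c,x0,y0,l): return np.array(l,float)/4-0.125*0+[x0,y0]
H1=cast(s,o(s,265,225,[(97,37),(271,62),(218,172),(37,142)]),.056)
H2=cast(d,o(d,295,222,[(65,52),(240,28),(300,112),(120,138)]),.056)
for H in(H1,H2):
    print(H[:,:2].round(4).tolist(),H.mean(0),np.linalg.norm(H-np.roll(H,-1,0),axis=1)); e=H-np.roll(H,-1,0); print(np.degrees(np.arctan2(e[:,1],e[:,0]))%90)
print('bore',cast(s,o(s,265,225,[(156,102)]),.056),cast(d,o(d,295,222,[(180,82)]),.056))
print('boss',cast(s,o(s,400,305,[(121,59)]),.052),cast(d,o(d,335,175,[(94,52)]),.052))
print('cap base front', cast(d,o(d,335,175,[(94,145)]),0), 'brown',cast(d,o(d,335,175,[(45,127)]),0),cast(s,[(430,307)],0))
P1=cast(s,o(s,190,190,[(47,68),(65,45),(112,52),(108,74)]),.085)
P2=cast(d,o(d,320,282,[(66,45),(108,40),(143,81),(100,90)]),.085)
for H in(P1,P2):
    print(H[:,:2].round(4).tolist(),H.mean(0),np.linalg.norm(H-np.roll(H,-1,0),axis=1)); e=H-np.roll(H,-1,0); print(np.degrees(np.arctan2(e[:,1],e[:,0]))%180)
print('bottom',cast(d,o(d,320,282,[(64,225),(97,262),(139,255)]),0))
```

```text
[[0.536, 0.0734], [0.5758, -0.0068], [0.4924, -0.0469], [0.4545, 0.0322]] [0.5147 0.013  0.056 ] [0.0895 0.0926 0.0877 0.0913]
[26.4026 25.6549 25.5771 26.788 ]
[[0.5733, -0.0001], [0.4912, -0.0414], [0.4534, 0.04], [0.5326, 0.079]] [0.5126 0.0194 0.056 ] [0.0919 0.0897 0.0883 0.089 ]
[26.6901 24.9293 26.2377 27.266 ]
bore [[0.5143 0.0125 0.056 ]] [[0.513  0.0207 0.056 ]]
boss [[ 0.5102 -0.2713  0.052 ]] [[ 0.5088 -0.2652  0.052 ]]
cap base front [[ 0.5047 -0.2458  0.    ]] brown [[ 0.5371 -0.2662  0.    ]] [[ 0.5909 -0.2256  0.    ]]
[[0.4604, 0.2499], [0.4814, 0.2618], [0.4928, 0.2373], [0.4771, 0.2212]] [0.4779 0.2426 0.085 ] [0.0241 0.027  0.0225 0.0332]
[ 29.4522 114.9885  45.5564 120.168 ]
[[0.4883, 0.2374], [0.4728, 0.2311], [0.4563, 0.2562], [0.4715, 0.2648]] [0.4722 0.2474 0.085 ] [0.0167 0.03   0.0174 0.0322]
[ 22.0655 123.3522  29.7272 121.5876]
bottom [[0.4873 0.2402 0.    ]
 [0.4711 0.2606 0.    ]
 [0.4554 0.2535 0.    ]]
```

```bash
python3 -m handwheel '[[0,0.02,-0.04,0.03,-8],[0,0.045,-0.08,0.05,-16],[0,0.07,-0.12,0.05,-24],[0,0.095,-0.16,0.05,-32],[0,0.12,-0.2,0.05,-41.7]]'
python3 -m handwheel '[[0,0.025,-0.04,0,0],[0,0.05,-0.08,0,0],[0,0.075,-0.12,0,0],[0,0.1,-0.16,0,0],[0,0.125,-0.2,0,0]]'
```

```text
time: 0.75
ee_pos: [0.2934, 0.3204, 0.2812]
tcp_rot: [-180.0, -0.0, 30.8]
wrist_force: [1.4, 0.7, -0.6]
opening: 0.0855
time: 1.25
ee_pos: [0.419, 0.1185, 0.2814]
tcp_rot: [180.0, -0.0, 30.8]
wrist_force: [0.4, 1.1, 0.4]
opening: 0.0856
```

```bash
python3 -m handwheel '[[0,0.016,-0.04,0,0],[0,0.032,-0.08,0,0],[0,0.05,-0.12,0,0],[0,0.05,-0.12,0,0],[0,0.05,-0.12,0,0]]'
python3 - <<'E'
from workcell import viewer,get_obs
import cv2,pickle
c=viewer.camera('wrist'); pickle.dump(c,open('w1.pkl','wb')); cv2.imwrite('pics/w1.png',c['color']); print(get_obs()['ee_pos'],c['origin'],c['orientation'])
E
```

```text
time: 1.75
ee_pos: [0.4691, -0.0024, 0.2811]
tcp_rot: [-180.0, -0.0, 30.6]
wrist_force: [-0.0, 0.2, 0.3]
opening: 0.0855
[ 0.46887433 -0.00148986  0.28127327] [0.43306722 0.05790951 0.42388947] [ 1.64164691e+02 -1.77647834e-02  3.06853420e+01]
```

View pics/w1.png

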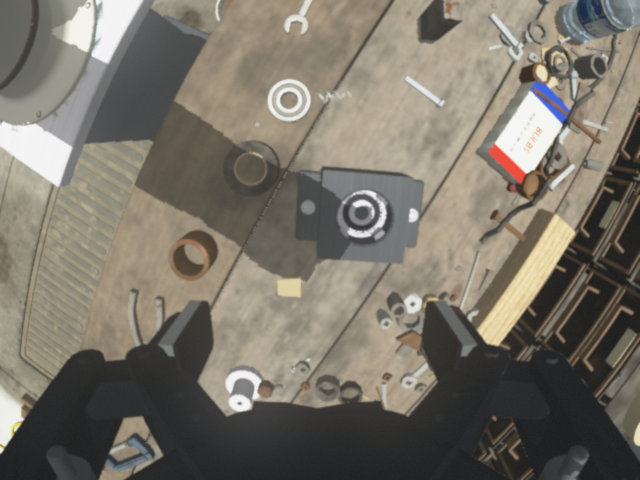

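The wrist view shows the bore mouth near (365,215), the bar near (440,20), the cap near (240,390), and a small brown part beside it at (265,392).

Run:
```python
from h import *
import pickle
np.set_printoptions(precision=4,suppress=True)
c=pickle.load(open('w1.pkl','rb'));i=c['color']
def crop(x,y,w,h,k): return cv2.resize(i[y:y+h,x:x+w],None,fx=k,fy=k,interpolation=cv2.INTER_CUBIC)
cv2.imwrite('pics/crops2.png',np.vstack([np.hstack([crop(310,160,100,75,4),crop(210,350,100,75,4)]),np.hstack([crop(330,180,75,75,4),crop(400,0,75,75,4),np.zeros((300,200,3),np.uint8)])]))
print(cast(c,[(240,404)],.052,1),cast(c,[(265,392)],0.01,1),cast(c,[(365,215)],.056,1))
```

```text
[[ 0.5118 -0.2712  0.052 ]] [[ 0.5411 -0.267   0.01  ]] [[0.5131 0.0185 0.056 ]]
```

View pics/crops2.png

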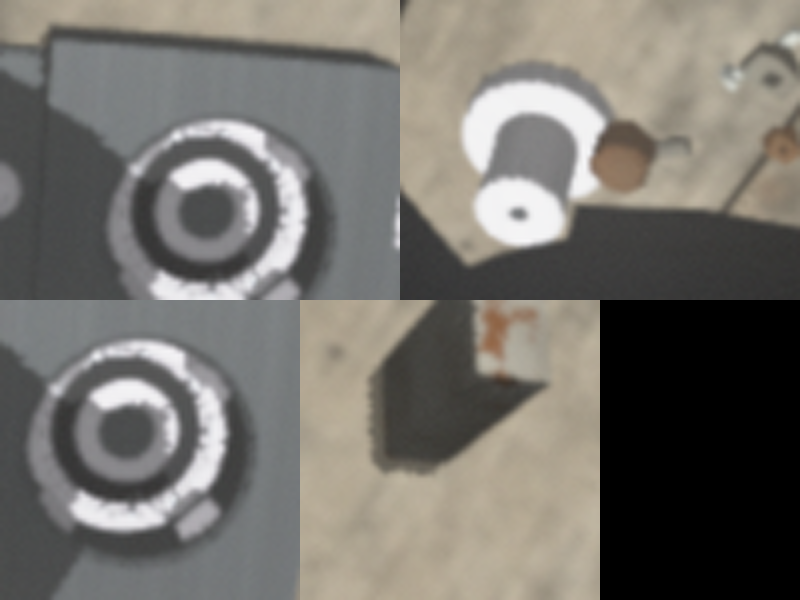

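```bash
python3 -m handwheel '[[0,0,-0.045,0,8.5],[0,0,-0.09,-0.01,17],[0,0.005,-0.135,-0.02,25.5],[0,0.005,-0.18,-0.03,34],[0,0.006,-0.225,-0.03,42.5]]'
python3 -m handwheel '[[0,0,-0.04,0,8.5],[0,0,-0.042,0,17],[0,0,-0.042,0,17],[0,0,-0.042,0,17]]'
python3 - <<'E'
from workcell import viewer,get_obs
import cv2,pickle
c=viewer.camera('wrist'); o=get_obs();pickle.dump((c,o),open('w2.pkl','wb')); cv2.imwrite('pics/w2.png',c['color']); print(o['ee_pos'],o['tcp_rot'],o['q'],c['origin'],c['orientation'])
E
```

```text
time: 2.3
ee_pos: [0.4748, -0.2182, 0.2509]
tcp_rot: [-179.9, -0.0, 69.8]
wrist_force: [1.1, 0.7, 0.6]
opening: 0.0853
time: 2.7
ee_pos: [0.4751, -0.2588, 0.2512]
tcp_rot: [-180.0, -0.1, 86.6]
wrist_force: [-0.2, 0.5, -0.2]
opening: 0.0854
[ 0.47511831 -0.25872523  0.25124675] [-1.79958629e+02 -4.98517286e-02  8.66342605e+01] [-2.85849328e+01  4.28734928e+00  1.15753921e+01  9.73467112e+01
  2.74727536e-02 -2.52192254e+01] [ 0.4051666  -0.25439248  0.39400464] [ 1.64148138e+02 -1.12999092e-01  8.66611788e+01]
```

View pics/w2.png

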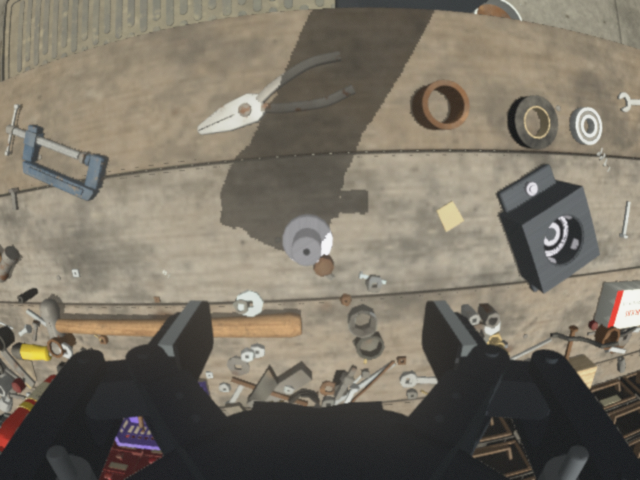

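Run:
```python
from h import *
import pickle
c,o=pickle.load(open('w2.pkl','rb'));i=c['color']
def crop(x,y,w,h,k): return cv2.resize(i[y:y+h,x:x+w],None,fx=k,fy=k,interpolation=cv2.INTER_CUBIC)
cv2.imwrite('pics/crops3.png',np.hstack([crop(275,205,70,75,8)]))
np.set_printoptions(precision=4,suppress=True)
print(cast(c,[(307,252)],.052,1))
```

```text
[[ 0.5106 -0.2696  0.052 ]]
```

View pics/crops3.png

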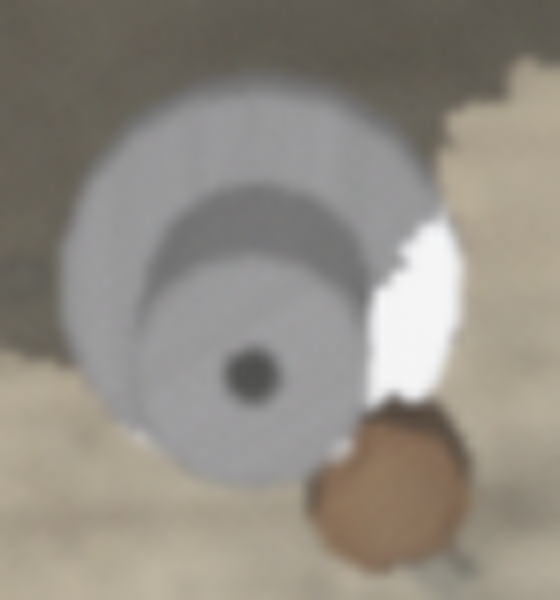

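```bash
python3 - <<'E'
from h import *
import pickle
c,o=pickle.load(open('w2.pkl','rb'));print(cast(c,[(306.06,251.3)],.052,1),cast(c,[(306.06,251.3)],.052,1)-o['ee_pos'])
E
python3 -m handwheel '[[0,0.02,-0.006,-0.03,0],[0,0.035,-0.011,-0.075,0],[0,0.035,-0.011,-0.12,0],[0,0.035,-0.011,-0.15,0],[0,0.035,-0.011,-0.15,0]]'
```

```text
[[ 0.50979728 -0.27048262  0.052     ]] [[ 0.03467897 -0.01175739 -0.19924675]]
time: 3.25
ee_pos: [0.5083, -0.2672, 0.097]
tcp_rot: [-179.6, -0.2, 86.6]
wrist_force: [-0.8, 0.4, 0.6]
opening: 0.0853
```

```bash
python3 -m handwheel '[[0,0.0015,-0.003,0,0],[0,0.0015,-0.003,-0.03,0],[0,0.0015,-0.003,-0.055,0],[0,0.0015,-0.003,-0.07,0],[0,0.0015,-0.003,-0.07,0]]'
python3 - <<'E'
from workcell import viewer,get_obs
import cv2
print(get_obs()['ee_pos'])
c=viewer.camera('wrist');d=viewer.camera('side')
f=lambda i,x,y,w,h,k:cv2.resize(i[y:y+h,x:x+w],None,fx=k,fy=k)
import numpy as np
cv2.imwrite('pics/w3.png',np.hstack([f(c['color'],150,180,330,220,1.2),f(d['color'],310,160,100,66,4)]))
E
```

```text
time: 3.75
ee_pos: [0.5097, -0.2699, 0.0267]
tcp_rot: [-179.5, -0.2, 86.6]
wrist_force: [-0.5, 0.6, 0.4]
opening: 0.0854
[ 0.50973038 -0.26988218  0.02672132]
```

View pics/w3.png

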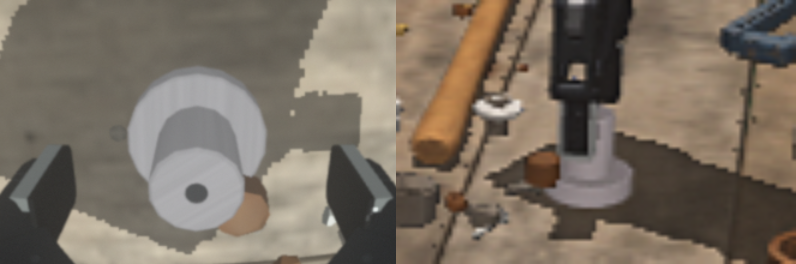

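Run:
```python
from workcell import viewer
from h import *
d=viewer.camera('side');w=viewer.camera('wrist')
for P in [(.5097,-.2699,.052),(.5097,-.2699,0),(.5097,-.225,.027),(.5097,-.225,.06)]: print(P,proj(d,P),(proj(d,P)-[310,160])*4,proj(w,P,1))
```

```text
(0.5097, -0.2699, 0.052) [[358.32992631 187.23425886]] [[193.31970522 108.93703544]] [[317.55224667 333.80195645]]
(0.5097, -0.2699, 0) [[357.56712398 206.96129622]] [[190.26849593 187.84518488]] [[317.04516453 282.05871629]]
(0.5097, -0.225, 0.027) [[355.83243684 204.37113589]] [[183.32974736 177.48454354]] [[419.47092002 297.99374187]]
(0.5097, -0.225, 0.06) [[356.3115444  191.38967524]] [[185.24617758 125.55870096]] [[442.2184883 334.7333681]]
```

```bash
python3 -m handwheel '[[0.3,0,0,0,0],[0.5,0,0,0,0],[0.7,0,0,0,0],[1,0,0,0,0],[1,0,0,0,0]]' 40; python3 -m handwheel '[[1,0,0,0,0],[1,0,0,0,0],[1,0,0,0,0]]'
python3 - <<'E'
from workcell import viewer,get_obs
from h import *
print(get_obs()['ee_pos'])
c=viewer.camera('wrist')
cv2.imwrite('pics/w4.png',cv2.resize(c['color'][200:400,180:480],None,fx=2.5,fy=2.5))
E
```

```text
time: 4.45
ee_pos: [0.511, -0.2708, 0.0294]
tcp_rot: [-179.8, -0.1, 86.6]
wrist_force: [-0.4, 0.7, 3.6]
opening: 0.0282
time: 4.75
ee_pos: [0.511, -0.2708, 0.0293]
tcp_rot: [-179.8, -0.1, 86.6]
wrist_force: [0.1, 0.2, 2.1]
opening: 0.028
[ 0.51099951 -0.27075668  0.02934911]
```

View pics/w4.png

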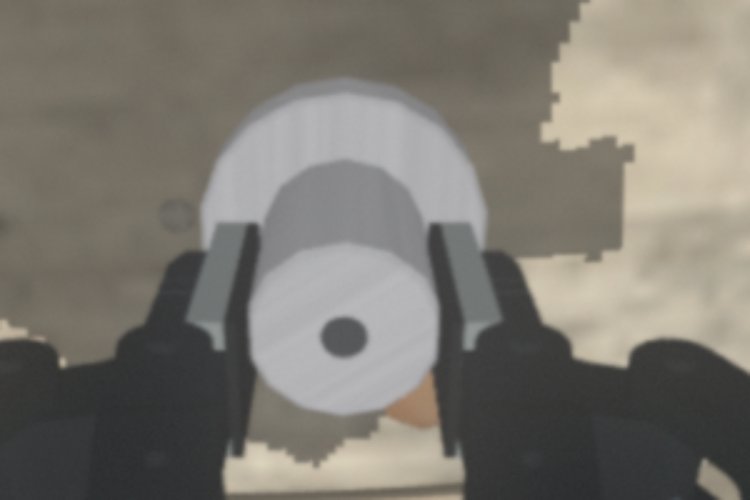

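```bash
python3 -m handwheel '[[1,0,0,0.02,0],[1,0,0,0.05,0],[1,0,0,0.09,0],[1,0,0.02,0.13,0],[1,0,0.05,0.17,0]]'; python3 -m handwheel '[[1,-0.01,0.04,0.03,0],[1,-0.02,0.08,0.05,0],[1,-0.03,0.12,0.05,0],[1,-0.032,0.16,0.05,0],[1,-0.032,0.2,0.05,0]]'
```

```text
time: 5.3
ee_pos: [0.5105, -0.221, 0.2002]
tcp_rot: [-179.7, -0.2, 86.5]
wrist_force: [0.6, -0.2, -0.9]
opening: 0.028
time: 5.8
ee_pos: [0.4779, -0.0196, 0.2504]
tcp_rot: [-179.7, -0.2, 86.4]
wrist_force: [1.1, -0.5, -1.1]
opening: 0.028
```

```bash
python3 -m handwheel '[[1,0,0.037,0,0],[1,0,0.037,0,0],[1,0,0.037,0,0],[1,0,0.037,0,0]]'
python3 - <<'E'
from workcell import viewer,get_obs
from h import *
import pickle
c=viewer.camera('wrist'); o=get_obs();pickle.dump((c,o),open('w5.pkl','wb'))
print(o['ee_pos'],cast(c,[(317,250)],.056,1))
cv2.imwrite('pics/w5.png',np.vstack([cv2.resize(c['color'],(400,300)),cv2.resize(c['color'][205:280,265:365],None,fx=4,fy=4,interpolation=cv2.INTER_CUBIC)]))
E
```

```text
time: 6.2
ee_pos: [0.4779, 0.0168, 0.2503]
tcp_rot: [-179.7, -0.1, 86.4]
wrist_force: [-0.1, -0.5, -1.5]
opening: 0.0279
[0.47795056 0.0165769  0.25030151] [[0.50964431 0.01602875 0.056     ]]
```

View pics/w5.png

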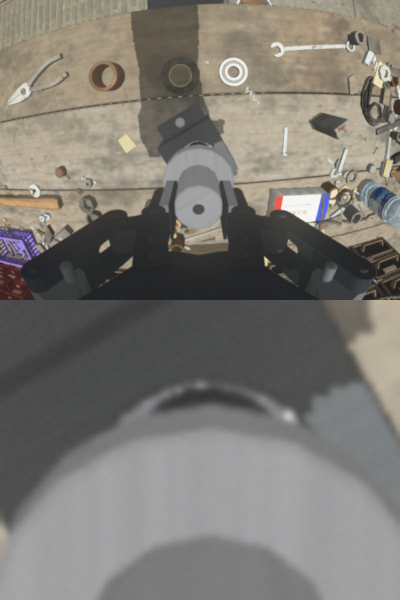

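```bash
python3 -m handwheel '[[1,-0.04,0,0,0],[1,-0.055,0,0,0],[1,-0.055,0,0,0],[1,-0.055,0,0,0]]'
python3 - <<'E'
from workcell import viewer,get_obs
from h import *
import pickle
c=viewer.camera('wrist'); o=get_obs();pickle.dump((c,o),open('w6.pkl','wb'))
print(o['ee_pos'],proj(c,(.5135,.017,.056),1))
cv2.imwrite('pics/w6.png',cv2.resize(c['color'][230:330,260:390],None,fx=6,fy=6,interpolation=cv2.INTER_CUBIC))
c1=pickle.load(open('w1.pkl','rb'))
cv2.imwrite('pics/w1c.png',cv2.resize(c1['color'][165:265,310:430],None,fx=6,fy=6,interpolation=cv2.INTER_CUBIC))
E
```

```text
time: 6.65
ee_pos: [0.4235, 0.0159, 0.2505]
tcp_rot: [-179.8, -0.1, 86.3]
wrist_force: [1.4, -0.2, -1.2]
opening: 0.0277
[0.42365675 0.0160276  0.25029033] [[322.6660058  305.26443096]]
```

View pics/w6.png

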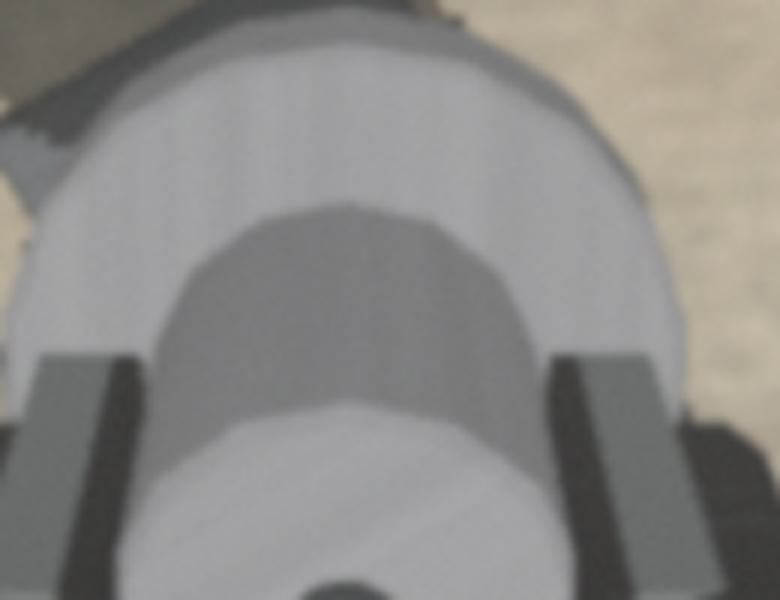

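View pics/w1c.png

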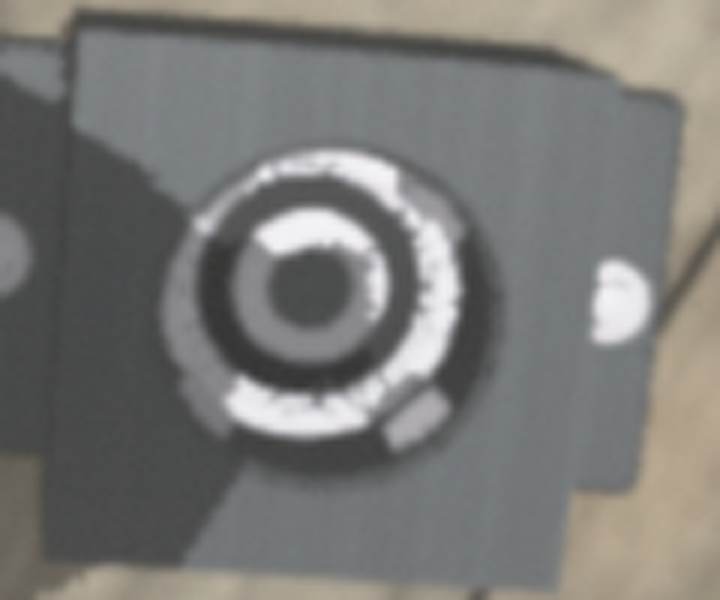

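```bash
python3 -m handwheel '[[1,0.04,0,0,0],[1,0.08,0,0,0],[1,0.11,0,0,0],[1,0.11,0,0,0],[1,0.11,0,0,0]]'
python3 - <<'E'
from workcell import viewer,get_obs
from h import *
import pickle
c=viewer.camera('wrist'); o=get_obs();pickle.dump((c,o),open('w7.pkl','wb'))
p=proj(c,(.5135,.017,.056),1)[0];print(o['ee_pos'],p)
x,y=int(p[0])-60,int(p[1])-50;print(x,y)
cv2.imwrite('pics/w7.png',cv2.resize(c['color'][y:y+100,x:x+120],None,fx=6,fy=6,interpolation=cv2.INTER_CUBIC))
c1=pickle.load(open('w1.pkl','rb'))
print(cast(c1,[(364.9,217.1)],.056,1))
E
```

```text
time: 7.2
ee_pos: [0.5344, 0.0158, 0.249]
tcp_rot: [-179.6, -0.1, 86.3]
wrist_force: [-0.7, 0.3, -0.4]
opening: 0.0282
[0.53377003 0.01580224 0.24965502] [315.66226097 195.39528704]
255 145
[[0.51420424 0.01655721 0.056     ]]
```

View pics/w7.png

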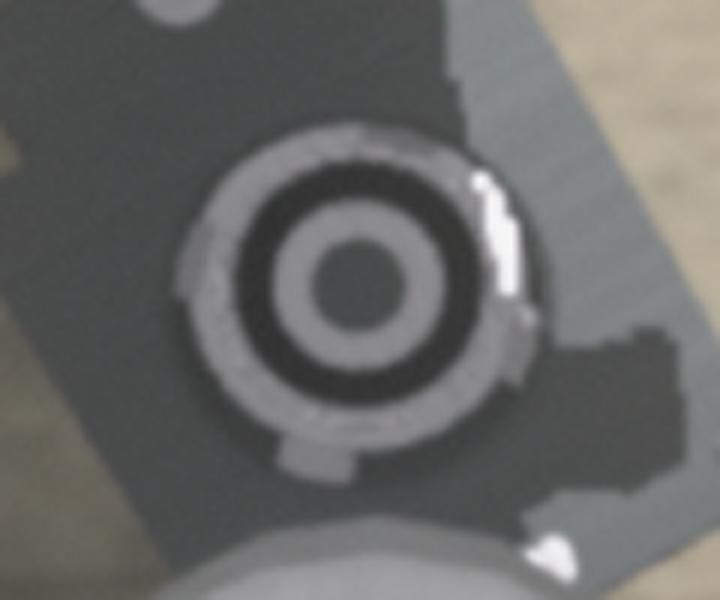

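Run:
```python
from workcell import viewer,get_obs
from h import *
import pickle
np.set_printoptions(precision=4,suppress=True)
for f in('w6.pkl','w7.pkl'):
    c,o=pickle.load(open(f,'rb'))
    Rt=R.from_euler('xyz',o['tcp_rot'],degrees=True)
    T=o['ee_pos']
    cap=T+Rt.apply([0,0,-.0227])   # boss top (cap z 52-29.3)
    print(f,proj(c,cap,1))
    i=c['color']; 
    cv2.imwrite('pics/%s.png'%f[:2],cv2.resize(i[270:390,240:400],None,fx=5,fy=5,interpolation=cv2.INTER_CUBIC))
    for px in [(317,334.6)]:
        p=cast(c,[px],cap[2],1)[0]; print(p-cap)
```

```text
w6.pkl [[315.9366 336.6802]]
[-0.0009  0.0005  0.    ]
w7.pkl [[315.5079 335.9143]]
[-0.0005  0.0006  0.    ]
```

View pics/w7.png

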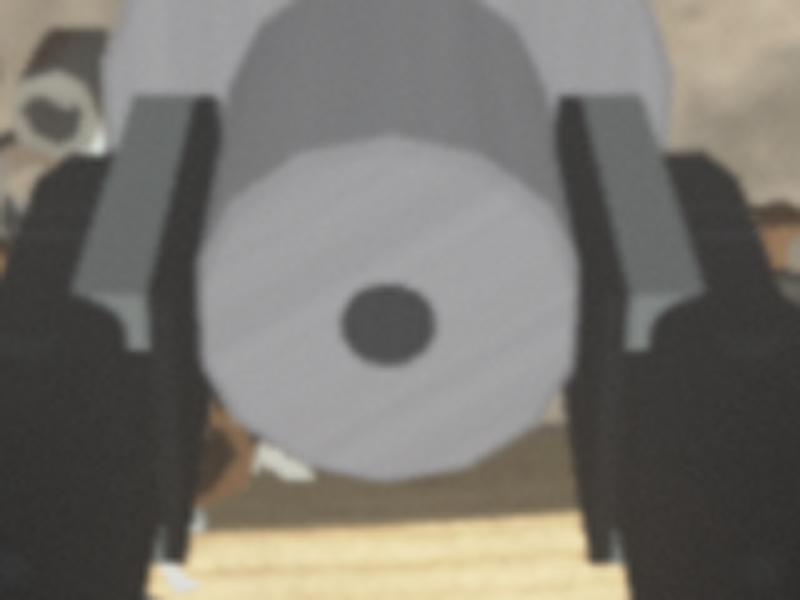

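```bash
python3 -m handwheel '[[1,-0.0195,0,-0.02,0],[1,-0.0195,0,-0.06,0],[1,-0.0195,0,-0.1,0],[1,-0.0195,0,-0.145,0],[1,-0.0195,0,-0.15,0]]'; 
python3 -m handwheel '[[1,0,0,0,0],[1,0,0,0,0]]'
python3 - <<'E'
from workcell import viewer,get_obs
from h import *
c=viewer.camera('wrist'); s=viewer.camera('scene');d=viewer.camera('side');print(get_obs())
f=lambda i,x,y,w,h,k:cv2.resize(i[y:y+h,x:x+w],None,fx=k,fy=k,interpolation=cv2.INTER_CUBIC)
cv2.imwrite('pics/w8.png',np.hstack([f(s['color'],255,190,100,100,4),f(d['color'],295,180,100,100,4)]))
cv2.imwrite('pics/w8b.png',f(c['color'],200,180,240,180,3))
E
```

```text
time: 7.75
ee_pos: [0.5108, 0.0157, 0.095]
tcp_rot: [-179.3, -0.1, 86.3]
wrist_force: [-0.7, -0.2, -0.8]
opening: 0.0281
time: 7.95
ee_pos: [0.5113, 0.0157, 0.0971]
tcp_rot: [-179.4, -0.1, 86.3]
wrist_force: [0.8, 0.4, 0.1]
opening: 0.0279
{'time': 8.1, 'q': array([  1.66463639,  -0.14228301, -10.03908488,  80.6415903 ,
         0.16116666,   5.36889364]), 'qd': array([-0.01715665,  0.31508473, -0.48250304, -0.25714727, -0.04299937,
        0.05072688]), 'joint_efforts': array([-7.33753986e-03, -4.67643464e+01,  4.67902029e+01,  1.75931104e-01,
        9.20865918e-03, -1.05014660e-04]), 'ee_pos': array([0.51196773, 0.01568059, 0.09721329]), 'tcp_rot': array([-1.79448889e+02, -1.10076949e-01,  8.62944561e+01]), 'wrist_force': array([ 0.56370736,  0.47191819, -0.82415242]), 'torque': array([ 0.00203843, -0.04317373, -0.00840635]), 'opening': 0.02819929992583588}
```

View pics/w8.png

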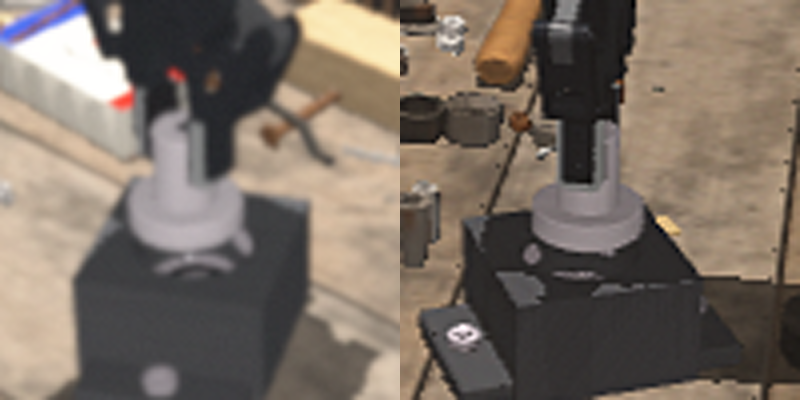

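View pics/w8b.png

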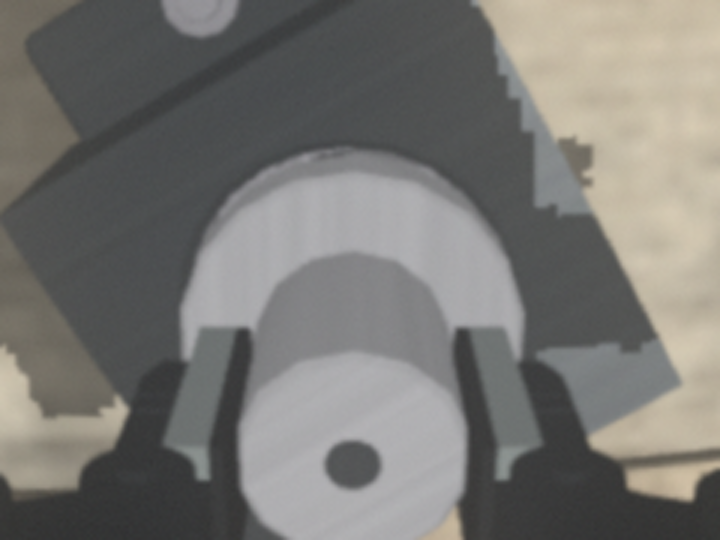

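```bash
python3 -m handwheel '[[1,0.002,0,0,0],[1,0.002,0,-0.004,0],[1,0.002,0,-0.006,0],[1,0.002,0,-0.006,0],[1,0.002,0,-0.006,0]]'; python3 -c "
from workcell import get_obs
print(get_obs())"
```

```text
time: 8.6
ee_pos: [0.5138, 0.0157, 0.091]
tcp_rot: [-179.4, -0.1, 86.3]
wrist_force: [-0.4, -0.8, -0.4]
opening: 0.0278
{'time': 8.6, 'q': array([  1.66078042,   0.2271922 , -10.35437518,  79.98058499,
         0.15957213,   5.36233137]), 'qd': array([-0.02437949, -0.0634305 ,  0.09133479, -0.01474352,  0.00686222,
        0.03326196]), 'joint_efforts': array([-3.01290265e-04, -4.72414398e+01,  4.69776964e+01,  9.63414065e-02,
        9.58871562e-03, -2.06118403e-05]), 'ee_pos': array([0.51382166, 0.01569193, 0.09103467]), 'tcp_rot': array([-1.79425394e+02, -1.06331575e-01,  8.62971330e+01]), 'wrist_force': array([-0.36096905, -0.76355008, -0.36360877]), 'torque': array([ 0.02519745,  0.0176705 , -0.0654619 ]), 'opening': 0.02782816483417317}
```

```bash
python3 -m handwheel '[[1,0.0005,0,-0.003,0],[1,0.0005,0,-0.006,0],[1,0.0005,0,-0.008,0],[1,0.0005,0,-0.01,0]]'; python3 -m handwheel '[[1,0,0,-0.002,0],[1,0,0,-0.004,0],[1,0,0,-0.004,0]]'
```

```text
time: 9.0
ee_pos: [0.5142, 0.0157, 0.0807]
tcp_rot: [-179.4, -0.1, 86.3]
wrist_force: [0.2, -0.0, -0.3]
opening: 0.0281
time: 9.3
ee_pos: [0.5143, 0.0156, 0.0766]
tcp_rot: [-179.4, -0.1, 86.3]
wrist_force: [0.4, -0.1, -1.0]
opening: 0.0281
```

```bash
for k in 1; do python3 -m handwheel '[[1,0,0,-0.001,0],[1,0,0,-0.002,0],[1,0,0,-0.002,0]]'; done;  python3 -m handwheel '[[1,0,0,-0.001,0],[1,0,0,-0.002,0],[1,0,0,-0.002,0]]'
```

```text
time: 9.6
ee_pos: [0.5146, 0.0155, 0.0749]
tcp_rot: [-179.5, -0.1, 86.3]
wrist_force: [1.0, -0.8, 2.7]
opening: 0.0279
time: 9.9
ee_pos: [0.515, 0.0154, 0.0733]
tcp_rot: [-179.5, -0.1, 86.3]
wrist_force: [0.1, -1.9, 5.1]
opening: 0.0282
```

```bash
python3 -m handwheel '[[1,0,0,-0.001,0],[1,0,0,-0.002,0],[1,0,0,-0.002,0]]';  python3 -m handwheel '[[1,0,0,-0.001,0],[1,0,0,-0.002,0],[1,0,0,-0.002,0]]'
```

```text
time: 10.2
ee_pos: [0.5153, 0.0155, 0.0722]
tcp_rot: [-179.6, -0.1, 86.3]
wrist_force: [-0.0, -0.7, 8.4]
opening: 0.0281
time: 10.5
ee_pos: [0.5157, 0.0155, 0.0713]
tcp_rot: [-179.7, -0.1, 86.3]
wrist_force: [-0.6, -1.2, 10.1]
opening: 0.028
```

```bash
python3 -m handwheel '[[1,-0.0005,0,0.001,0],[1,-0.001,0,0.002,0],[1,-0.001,0,0.002,0]]'
python3 - <<'E'
from workcell import viewer,get_obs
from h import *
s=viewer.camera('scene');d=viewer.camera('side');c=viewer.camera('wrist');print(get_obs()['wrist_force'],get_obs()['ee_pos'])
f=lambda i,x,y,w,h,k:cv2.resize(i[y:y+h,x:x+w],None,fx=k,fy=k,interpolation=cv2.INTER_CUBIC)
cv2.imwrite('pics/w9.png',np.hstack([f(s['color'],255,190,100,100,4),f(d['color'],295,180,100,100,4)]))
cv2.imwrite('pics/w9b.png',f(c['color'],200,180,240,180,3))
import pickle; pickle.dump((s,d),open('w9.pkl','wb'))
for P in [(.514,.016,.052+.046),(.514,.016,.052+.042),(.514,.016,.052+.038)]: print((proj(d,P)-[295,180])*4+[400,0],(proj(s,P)-[255,190])*4)
E
```

```text
time: 10.8
ee_pos: [0.5147, 0.0155, 0.0731]
tcp_rot: [-179.7, -0.1, 86.3]
wrist_force: [0.8, -1.2, 1.1]
opening: 0.0278
[ 0.41223266 -0.38884914  0.48742252] [0.51469846 0.01553705 0.07315661]
[[581.07074712 167.3623813 ]] [[187.55599591 165.85024491]]
[[580.90200495 174.91405137]] [[187.82184573 173.00770365]]
[[580.73388349 182.43794285]] [[188.08655394 180.13442709]]
```

View pics/w9.png

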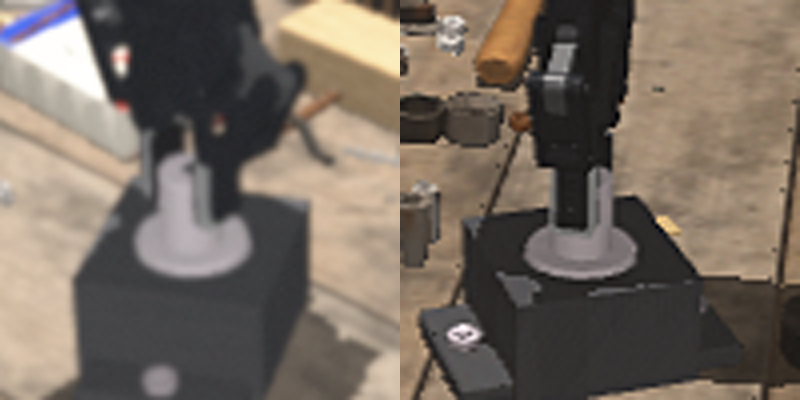

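View pics/w9b.png

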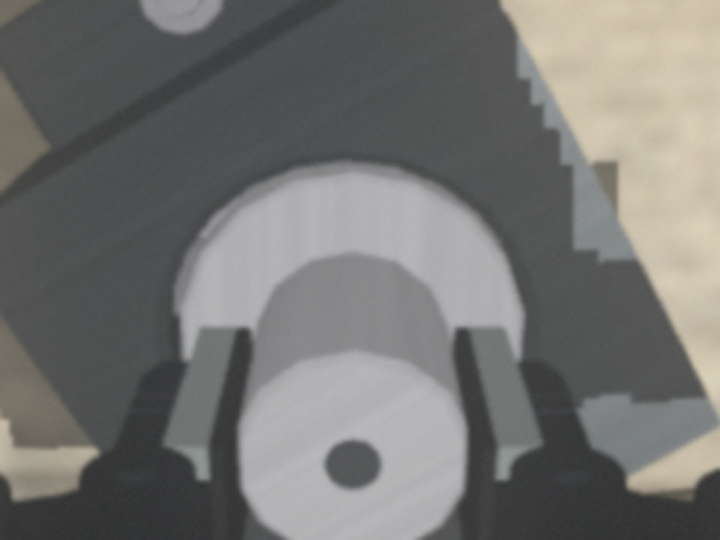

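```bash
python3 -m handwheel '[[0.6,0,0,0,0],[0.5,0,0,0,0],[0.3,0,0,0,0],[0.2,0,0,0,0],[0,0,0,0,0]]' 20
python3 - <<'E'
from workcell import viewer,get_obs
from h import *
s=viewer.camera('scene');d=viewer.camera('side');c=viewer.camera('wrist');print(get_obs()['wrist_force'],get_obs()['ee_pos'])
f=lambda i,x,y,w,h,k:cv2.resize(i[y:y+h,x:x+w],None,fx=k,fy=k,interpolation=cv2.INTER_CUBIC)
cv2.imwrite('pics/w10.png',np.hstack([f(s['color'],255,190,100,100,4),f(d['color'],295,180,100,100,4)]))
cv2.imwrite('pics/w10b.png',f(c['color'],200,180,240,180,3))
E
```

```text
time: 11.45
ee_pos: [0.5146, 0.0155, 0.0731]
tcp_rot: [-179.7, -0.1, 86.3]
wrist_force: [-0.3, -0.2, -0.8]
opening: 0.0803
[-0.41293869  0.66570876  0.89569718] [0.51468573 0.01554321 0.07312851]
```

View pics/w10.png

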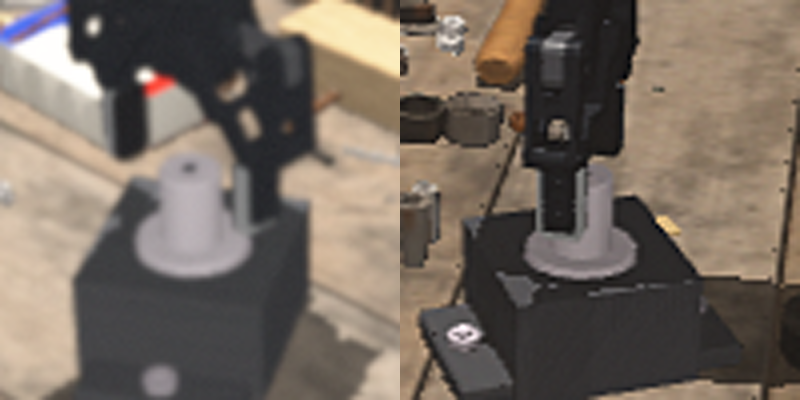

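View pics/w10b.png

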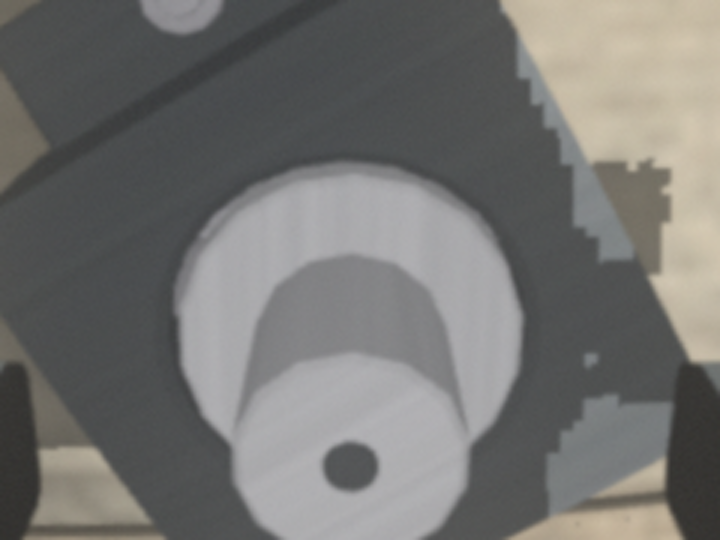

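```bash
python3 -m handwheel '[[0,0,0,0.02,0],[0,0,0,0.06,0],[0,0,0,0.1,0],[0,0,0.01,0.14,-8],[0,-0.01,0.04,0.17,-16]]'; python3 -m handwheel '[[0,-0.01,0.04,0,-8.5],[0,-0.02,0.08,0,-17],[0,-0.03,0.12,0,-25.5],[0,-0.04,0.15,0,-34],[0,-0.04,0.16,0,-42]]';python3 -m handwheel '[[0,-0.005,0,0,0],[0,-0.005,0,0,0],[0,-0.005,0,0,0]]'
python3 - <<'E'
from workcell import viewer,get_obs
from h import *
import pickle
c=viewer.camera('wrist'); o=get_obs();pickle.dump((c,o),open('w11.pkl','wb'));print(o['ee_pos'],o['tcp_rot'])
p=proj(c,(.475,.245,.085),1)[0];print(p)
cv2.imwrite('pics/w11.png',c['color'])
E
```

```text
time: 12.1
ee_pos: [0.5054, 0.0546, 0.2455]
tcp_rot: [-179.8, -0.1, 69.8]
wrist_force: [0.4, 0.1, -0.3]
opening: 0.0853
time: 12.6
ee_pos: [0.4642, 0.2173, 0.2456]
tcp_rot: [-179.8, -0.2, 28.6]
wrist_force: [1.1, -0.1, 0.2]
opening: 0.0856
time: 12.9
ee_pos: [0.4592, 0.2166, 0.2458]
tcp_rot: [-179.8, -0.2, 28.8]
wrist_force: [0.4, -0.1, -0.0]
opening: 0.0858
[0.45932283 0.21651212 0.24572051] [-1.79768532e+02 -1.58819441e-01  2.87374486e+01]
[349.93921565 205.22828594]
```

View pics/w11.png

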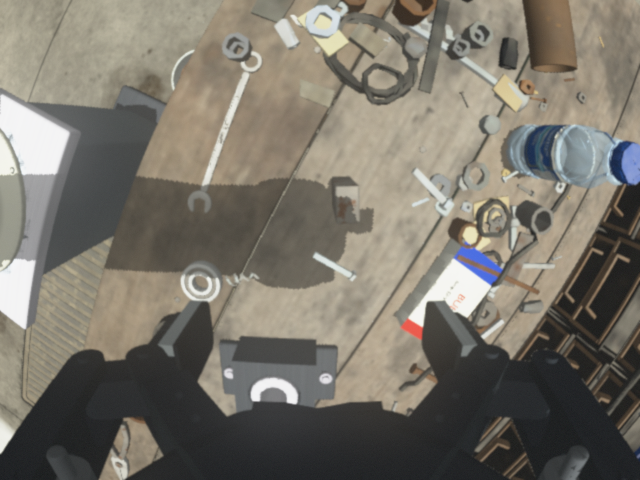

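Run:
```python
from h import *
import pickle
c,o=pickle.load(open('w11.pkl','rb'))
cv2.imwrite('pics/w11c.png',cv2.resize(c['color'][165:240,310:390],None,fx=8,fy=8,interpolation=cv2.INTER_CUBIC))
```

```text
(no output)
```

View pics/w11c.png

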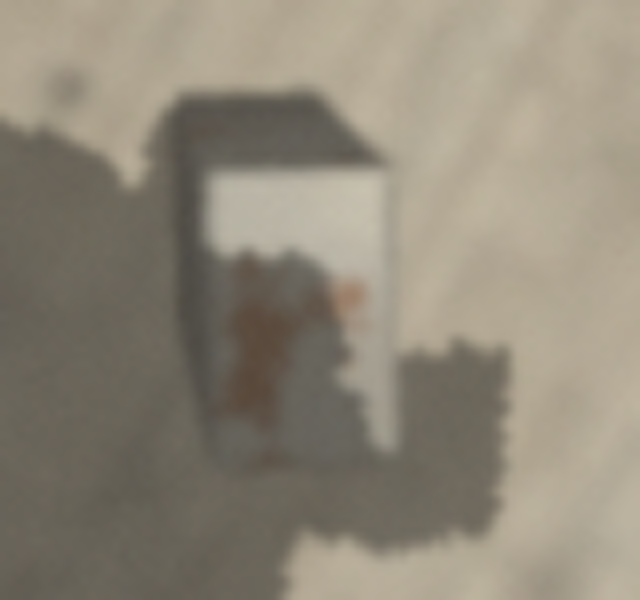

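Run:
```python
from h import *
import pickle
np.set_printoptions(precision=4,suppress=True)
c,o=pickle.load(open('w11.pkl','rb'))
px=(np.array([(205,168),(388,164),(400,462),(214,464)])+.5)/8-.5+[310,165]
H=cast(c,px,.085,1);e=np.roll(H,-1,0)-H
print(H,H.mean(0),np.linalg.norm(e,axis=1),np.degrees(np.arctan2(e[:,1],e[:,0]))%180, H.mean(0)-o['ee_pos'])
```

```text
[[0.4562 0.2534 0.085 ]
 [0.4725 0.263  0.085 ]
 [0.4894 0.2363 0.085 ]
 [0.4723 0.2267 0.085 ]] [0.4726 0.2448 0.085 ] [0.0189 0.0315 0.0196 0.0312] [ 30.5681 122.4371  29.625  121.1496] [ 0.0133  0.0283 -0.1607]
```

```bash
python3 -m handwheel '[[0,0.0133,0.0283,0,2.2],[0,0.0133,0.0283,-0.04,2.2],[0,0.0133,0.0283,-0.08,2.2],[0,0.0133,0.0283,-0.1,2.2],[0,0.0133,0.0283,-0.1,2.2]]'
python3 - <<'E'
from workcell import viewer,get_obs
from h import *
c=viewer.camera('wrist');o=get_obs();print(o['ee_pos'],o['tcp_rot'])
cv2.imwrite('pics/w12.png',cv2.resize(c['color'][150:420,150:490],None,fx=2,fy=2,interpolation=cv2.INTER_CUBIC))
print([(proj(c,(*(o['ee_pos'][:2]),z),1)-[150,150])*2 for z in (.085,0)])
E
```

```text
time: 13.45
ee_pos: [0.4715, 0.2433, 0.1426]
tcp_rot: [-179.8, 0.1, 31.0]
wrist_force: [0.3, -0.1, 0.6]
opening: 0.0852
[0.47232185 0.24379434 0.14503433] [-1.79764772e+02 -3.95608049e-02  3.09453799e+01]
[array([[338.4269736 , 231.70281451]]), array([[337.74045507, 161.14352295]])]
```

View pics/w12.png

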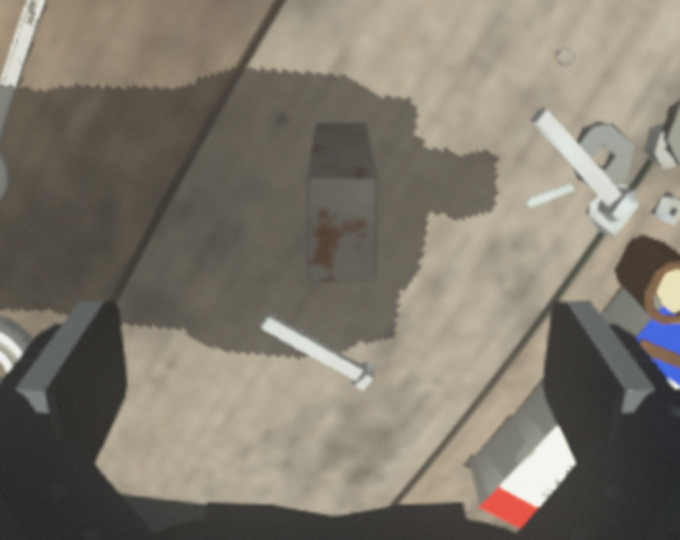

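```bash
python3 -m handwheel '[[0,0.001,0.001,-0.03,0],[0,0.001,0.001,-0.065,0],[0,0.001,0.001,-0.095,0],[0,0.001,0.001,-0.113,0],[0,0.001,0.001,-0.113,0]]'
python3 -m handwheel '[[0,0,0,0,0],[0.3,0,0,0,0],[0.5,0,0,0,0],[0.7,0,0,0,0],[0.8,0,0,0,0]]' 30
python3 - <<'E'
from workcell import viewer,get_obs
from h import *
c=viewer.camera('wrist');o=get_obs();print(o['ee_pos'],o['tcp_rot'],o['opening'])
cv2.imwrite('pics/w13.png',cv2.resize(c['color'][150:420,150:490],None,fx=2,fy=2,interpolation=cv2.INTER_CUBIC))
E
```

```text
time: 14.0
ee_pos: [0.4731, 0.2442, 0.0314]
tcp_rot: [-179.8, 0.1, 31.0]
wrist_force: [-0.4, 0.0, -0.3]
opening: 0.0853
time: 14.5
ee_pos: [0.4733, 0.2443, 0.032]
tcp_rot: [-179.8, 0.0, 31.0]
wrist_force: [0.6, -0.1, -1.0]
opening: 0.0284
[0.47318617 0.24427648 0.03175151] [-1.79759568e+02  3.46440514e-02  3.09586643e+01] 0.02038628994929562
```

View pics/w13.png

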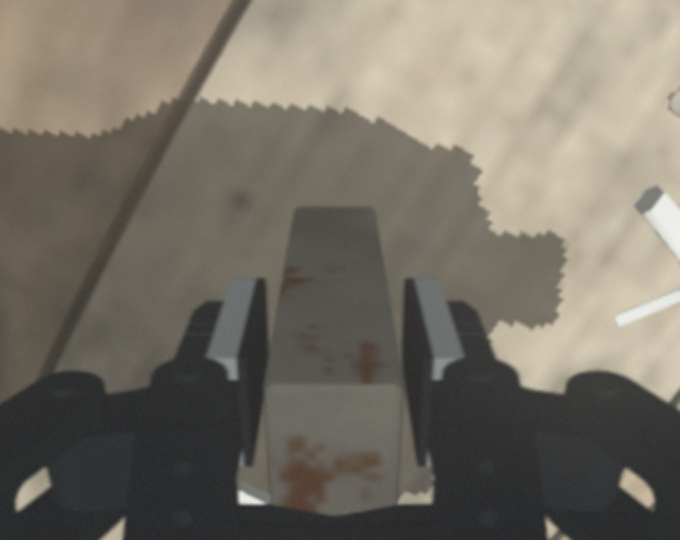

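```bash
python3 -m handwheel '[[1,0,0,0,0],[1,0,0,0,0],[1,0,0,0,0]]' 60; python3 -m handwheel '[[1,0,0,0,0],[1,0,0,0,0]]' 120;python3 -c "
from workcell import get_obs
o=get_obs();print(o['wrist_force'],o['torque'],o['ee_pos'],o['tcp_rot'])"
```

```text
time: 14.85
ee_pos: [0.4732, 0.2443, 0.0319]
tcp_rot: [-179.8, 0.0, 31.0]
wrist_force: [-0.4, -1.1, 0.9]
opening: 0.0194
time: 15.05
ee_pos: [0.4733, 0.2443, 0.032]
tcp_rot: [-179.8, 0.0, 31.0]
wrist_force: [-1.5, -0.2, 2.4]
opening: 0.0189
[-1.47659319 -0.20303441  2.35702385] [-0.03186515 -0.00688512 -0.00948325] [0.47330799 0.2443311  0.03200602] [-1.79761324e+02  1.43551150e-02  3.09587826e+01]
```

```bash
python3 -m handwheel '[[1,0,0,0.01,0],[1,0,0,0.04,0],[1,0,0,0.08,0],[1,0,0,0.12,0],[1,0.005,-0.03,0.15,0]]'; python3 -m handwheel '[[1,0.01,-0.04,0,0],[1,0.02,-0.08,0,0],[1,0.03,-0.12,0,0],[1,0.036,-0.16,0,0],[1,0.036,-0.197,0,0]]'; python3 -m handwheel '[[1,0,0,0,0],[1,0,0,0,0],[1,0,0,0,0]]'
```

```text
time: 15.55
ee_pos: [0.478, 0.216, 0.1845]
tcp_rot: [-179.7, -0.1, 31.1]
wrist_force: [1.0, 0.4, -4.8]
opening: 0.0186
time: 16.05
ee_pos: [0.514, 0.0172, 0.1844]
tcp_rot: [-179.7, -0.0, 31.1]
wrist_force: [0.7, 0.5, -3.9]
opening: 0.0186
time: 16.35
ee_pos: [0.5139, 0.0177, 0.1843]
tcp_rot: [-179.7, -0.0, 31.1]
wrist_force: [0.1, -0.3, -3.3]
opening: 0.019
```

```bash
python3 -m handwheel '[[1,0.001,-0.002,-0.01,0],[1,0.001,-0.002,-0.03,0],[1,0.001,-0.002,-0.042,0],[1,0.001,-0.002,-0.042,0],[1,0.001,-0.002,-0.042,0]]'
python3 - <<'E'
from workcell import viewer,get_obs
from h import *
c=viewer.camera('wrist'); s=viewer.camera('scene');d=viewer.camera('side');o=get_obs();print(o['ee_pos'],o['tcp_rot'],o['wrist_force'])
f=lambda i,x,y,w,h,k:cv2.resize(i[y:y+h,x:x+w],None,fx=k,fy=k,interpolation=cv2.INTER_CUBIC)
cv2.imwrite('pics/w14.png',np.hstack([f(s['color'],255,160,100,130,4),f(d['color'],295,150,100,130,4)]))
cv2.imwrite('pics/w14b.png',f(c['color'],200,200,240,180,3))
E
```

```text
time: 16.85
ee_pos: [0.5147, 0.0161, 0.1423]
tcp_rot: [-179.7, 0.0, 31.2]
wrist_force: [-0.4, -1.0, -3.4]
opening: 0.0184
[0.51528889 0.01585883 0.14318017] [-1.79716456e+02 -8.47182394e-02  3.11428543e+01] [-0.18728168 -0.37244225 -2.96105622]
```

View pics/w14.png

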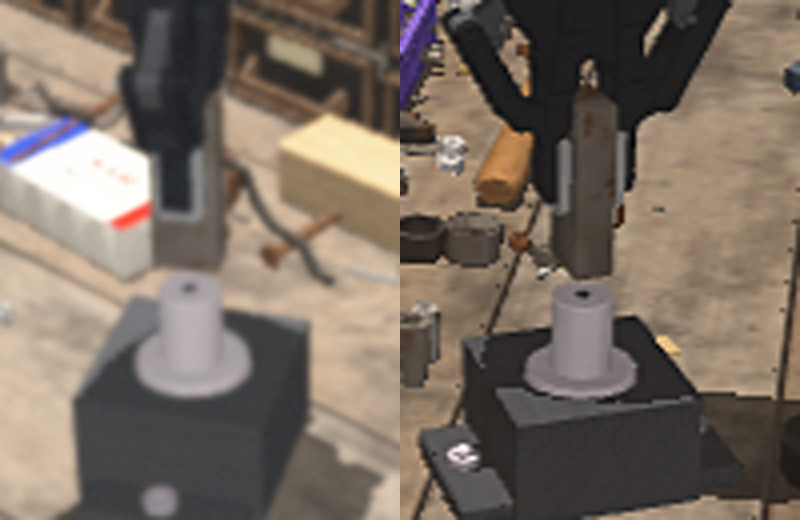

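View pics/w14b.png

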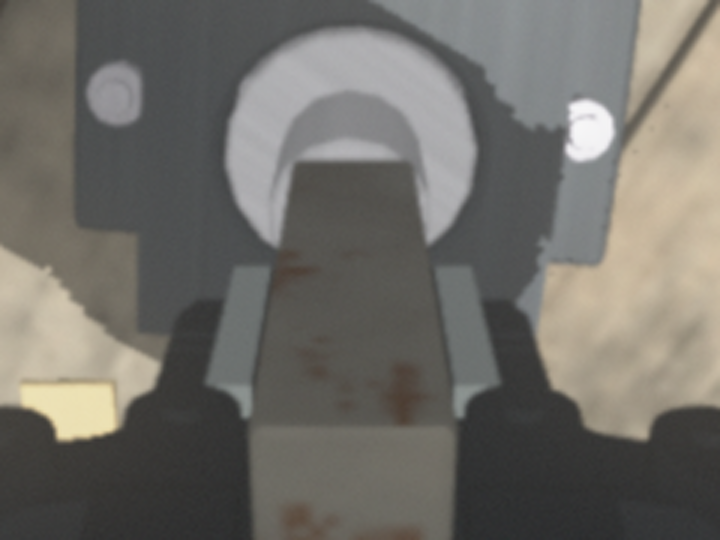

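```bash
python3 -m handwheel '[[1,-0.0005,0,-0.004,0],[1,-0.0005,0,-0.008,0],[1,-0.0005,0,-0.012,0],[1,-0.0005,0,-0.012,0]]'; python3 -m handwheel '[[1,0,0,-0.001,0],[1,0,0,-0.002,0],[1,0,0,-0.002,0]]'
```

```text
time: 17.4
ee_pos: [0.5144, 0.0158, 0.1304]
tcp_rot: [-179.7, -0.0, 31.1]
wrist_force: [-0.1, -1.3, -2.8]
opening: 0.0188
time: 17.7
ee_pos: [0.5144, 0.0158, 0.1283]
tcp_rot: [-179.7, -0.0, 31.1]
wrist_force: [0.2, -0.7, -3.9]
opening: 0.0188
```

```bash
python3 -m handwheel '[[1,0,0,-0.001,0],[1,0,0,-0.002,0],[1,0,0,-0.002,0]]'
```

```text
time: 18.0
ee_pos: [0.5149, 0.0158, 0.1274]
tcp_rot: [-179.7, -0.1, 31.1]
wrist_force: [-0.9, 0.1, 3.9]
opening: 0.0188
```

```bash
python3 -m handwheel '[[1,0,0,-0.001,0],[1,0,0,-0.002,0],[1,0,0,-0.002,0]]'; python3 -m handwheel '[[1,0,0,-0.001,0],[1,0,0,-0.002,0],[1,0,0,-0.002,0]]'
```

```text
time: 18.3
ee_pos: [0.5153, 0.0158, 0.1264]
tcp_rot: [-179.8, -0.2, 31.1]
wrist_force: [-0.7, -0.2, 5.5]
opening: 0.0185
time: 18.6
ee_pos: [0.5157, 0.0157, 0.1257]
tcp_rot: [-179.9, -0.3, 31.1]
wrist_force: [-1.4, -0.5, 7.5]
opening: 0.0185
```

```bash
python3 -m handwheel '[[1,-0.001,0,-0.001,0],[1,-0.001,0,-0.0025,0],[1,-0.001,0,-0.0025,0]]'; python3 -m handwheel '[[1,-0.0005,0,-0.001,0],[1,-0.0005,0,-0.0025,0],[1,-0.0005,0,-0.0025,0]]'
```

```text
time: 18.9
ee_pos: [0.5148, 0.0157, 0.1233]
tcp_rot: [-179.9, -0.3, 31.1]
wrist_force: [-0.5, -0.3, 0.7]
opening: 0.0187
time: 19.2
ee_pos: [0.5141, 0.0156, 0.1204]
tcp_rot: [-179.9, -0.3, 31.1]
wrist_force: [-0.4, -0.3, -2.2]
opening: 0.0189
```

```bash
python3 -m handwheel '[[1,0.0005,0,-0.001,0],[1,0.0005,0,-0.0025,0],[1,0.0005,0,-0.0025,0]]'; python3 -m handwheel '[[1,0,0,-0.001,0],[1,0,0,-0.0025,0],[1,0,0,-0.0025,0]]'; python3 -m handwheel '[[1,0,0,-0.001,0],[1,0,0,-0.002,0],[1,0,0,-0.002,0]]'
```

```text
time: 19.5
ee_pos: [0.5144, 0.0157, 0.1174]
tcp_rot: [-179.8, -0.2, 31.1]
wrist_force: [-0.5, -0.9, -3.0]
opening: 0.0188
time: 19.8
ee_pos: [0.5143, 0.0156, 0.1147]
tcp_rot: [-179.8, -0.2, 31.1]
wrist_force: [0.9, 0.0, -1.8]
opening: 0.0187
time: 20.1
ee_pos: [0.5145, 0.0156, 0.1129]
tcp_rot: [-179.8, -0.3, 31.1]
wrist_force: [-1.0, -0.1, 1.5]
opening: 0.0187
```

```bash
python3 -m handwheel '[[1,0,0,-0.001,0],[1,0,0,-0.002,0],[1,0,0,-0.002,0]]'; python3 -m handwheel '[[1,0,0,-0.001,0],[1,0,0,-0.002,0],[1,0,0,-0.002,0]]'
```

```text
time: 20.4
ee_pos: [0.5146, 0.0157, 0.1109]
tcp_rot: [-179.8, -0.3, 31.1]
wrist_force: [0.2, -0.1, 2.3]
opening: 0.0184
time: 20.7
ee_pos: [0.5147, 0.0157, 0.1095]
tcp_rot: [-179.9, -0.3, 31.1]
wrist_force: [-1.8, -1.1, 7.6]
opening: 0.0192
```

```bash
python3 -m handwheel '[[1,0,0,-0.001,0],[1,0,0,-0.002,0],[1,0,0,-0.002,0]]'; python3 -m handwheel '[[1,0,0,-0.001,0],[1,0,0,-0.002,0],[1,0,0,-0.002,0]]'
```

```text
time: 21.0
ee_pos: [0.5149, 0.0156, 0.1095]
tcp_rot: [-179.9, -0.4, 31.1]
wrist_force: [-6.5, -1.2, 18.2]
opening: 0.0185
time: 21.3
ee_pos: [0.5149, 0.0157, 0.1095]
tcp_rot: [-180.0, -0.5, 31.1]
wrist_force: [-6.8, -0.6, 19.0]
opening: 0.0187
```

```bash
python3 -m handwheel '[[1,-0.0005,0,-0.0018,0],[1,-0.0005,0,-0.0018,0],[1,-0.0005,0,-0.0018,0],[1,-0.0005,0,-0.0018,0],[1,-0.0005,0,-0.0018,0]]'
```

```text
time: 21.8
ee_pos: [0.5147, 0.0157, 0.1095]
tcp_rot: [180.0, -0.6, 31.1]
wrist_force: [-4.6, -0.7, 16.2]
opening: 0.0186
```

```bash
python3 -m handwheel '[[1,-0.0002,0,-0.0018,0],[1,-0.0002,0,-0.0018,0],[1,-0.0002,0,-0.0018,0],[1,-0.0002,0,-0.0018,0],[1,-0.0002,0,-0.0018,0]]'; python3 -m handwheel '[[1,-0.0002,0,-0.0018,0],[1,-0.0002,0,-0.0018,0],[1,-0.0002,0,-0.0018,0],[1,-0.0002,0,-0.0018,0],[1,-0.0002,0,-0.0018,0]]'; python3 -m handwheel '[[1,-0.0002,0,-0.0018,0],[1,-0.0002,0,-0.0018,0],[1,-0.0002,0,-0.0018,0],[1,-0.0002,0,-0.0018,0],[1,-0.0002,0,-0.0018,0]]'
```

```text
time: 22.3
ee_pos: [0.5147, 0.0157, 0.1095]
tcp_rot: [179.9, -0.7, 31.1]
wrist_force: [-5.5, -0.5, 16.8]
opening: 0.0189
time: 22.8
ee_pos: [0.5147, 0.0156, 0.1096]
tcp_rot: [179.9, -0.8, 31.1]
wrist_force: [-5.7, -1.3, 16.1]
opening: 0.0183
time: 23.3
ee_pos: [0.5146, 0.0156, 0.1095]
tcp_rot: [179.8, -0.8, 31.1]
wrist_force: [-5.4, -0.6, 16.1]
opening: 0.0186
```

```bash
python3 -m handwheel '[[1,0,0,0.0005,0],[1,0,0,0.001,0],[1,0,0,0.001,0]]'; python3 -m handwheel '[[1,0,0,0.003,0],[1,0,0,0.008,0],[1,0,0,0.015,0],[1,0,0,0.02,0],[1,0,0,0.02,0]]'
python3 - <<'E'
from workcell import viewer,get_obs
from h import *
c=viewer.camera('wrist'); s=viewer.camera('scene');d=viewer.camera('side');o=get_obs();print(o['ee_pos'],o['tcp_rot'],o['wrist_force'])
f=lambda i,x,y,w,h,k:cv2.resize(i[y:y+h,x:x+w],None,fx=k,fy=k,interpolation=cv2.INTER_CUBIC)
cv2.imwrite('pics/w15.png',np.hstack([f(s['color'],255,160,100,130,4),f(d['color'],295,150,100,130,4)]))
cv2.imwrite('pics/w15b.png',f(c['color'],200,200,240,180,3))
for z in(.077,.0792): print(z,(proj(s,(.514,.016,z))-[255,160])*4,(proj(d,(.514,.016,z))-[295,150])*4+[400,0])
E
```

```text
time: 23.6
ee_pos: [0.5145, 0.0157, 0.1105]
tcp_rot: [179.8, -0.8, 31.1]
wrist_force: [-2.4, -0.9, 4.7]
opening: 0.0185
time: 24.1
ee_pos: [0.515, 0.0157, 0.1314]
tcp_rot: [179.8, -0.9, 31.1]
wrist_force: [0.2, -0.2, -3.1]
opening: 0.0188
[0.51445824 0.01567971 0.13031359] [179.8459644   -0.81253471  31.13415464] [-0.75628756  0.67773998 -3.6776171 ]
0.077 [[188.93905969 323.08638875]] [[580.19173438 326.70058585]]
0.0792 [[188.79562102 319.22459788]] [[580.28302933 322.6148894 ]]
```

View pics/w15.png

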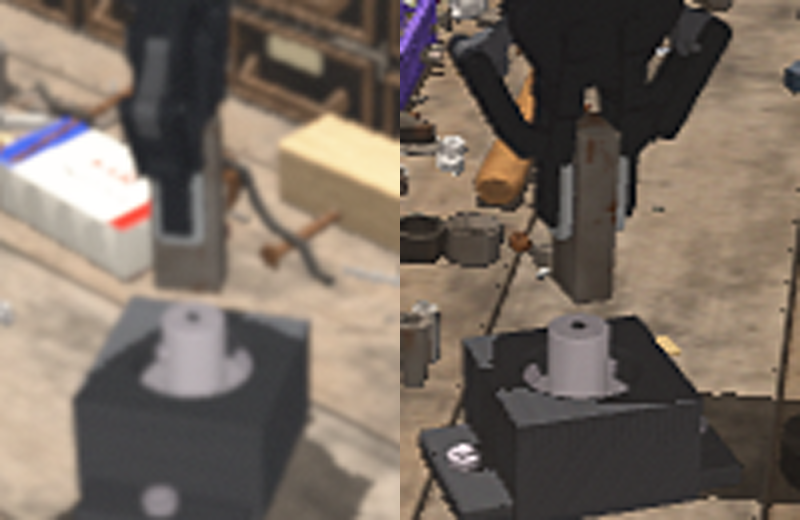

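View pics/w15b.png

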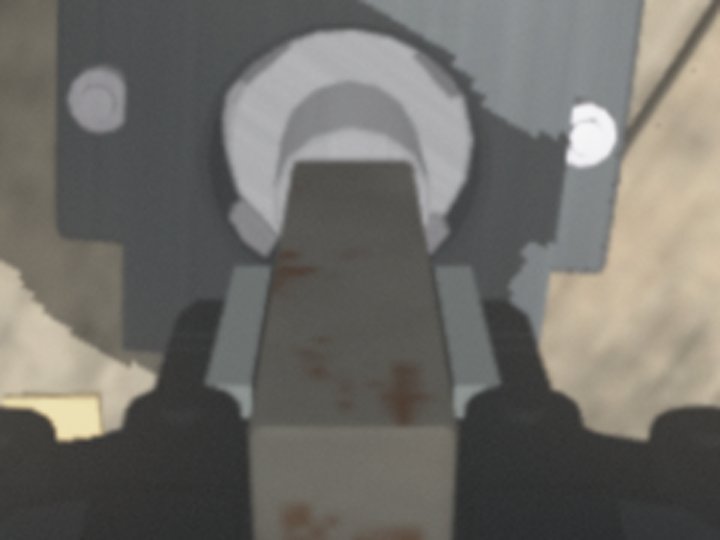

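```bash
python3 -m handwheel '[[1,0,0,0.02,0],[1,0,0,0.05,0],[1,-0.005,0.03,0.06,0],[1,-0.013,0.07,0.06,0],[1,-0.02,0.11,0.06,0]]'; python3 -m handwheel '[[1,-0.01,0.04,0,0],[1,-0.018,0.08,0,0],[1,-0.021,0.118,0,0],[1,-0.021,0.118,-0.02,0],[1,-0.021,0.118,-0.05,0]]'; python3 -m handwheel '[[1,0,0,0,0],[1,0,0,0,0],[1,0,0,0,0]]'
python3 - <<'E'
from workcell import viewer,get_obs
from h import *
import pickle
c=viewer.camera('wrist'); s=viewer.camera('scene');d=viewer.camera('side');o=get_obs();print(o['ee_pos'],o['tcp_rot'],o['wrist_force'])
pickle.dump((c,s,d,o),open('w16.pkl','wb'))
f=lambda i,x,y,w,h,k:cv2.resize(i[y:y+h,x:x+w],None,fx=k,fy=k,interpolation=cv2.INTER_CUBIC)
cv2.imwrite('pics/w16.png',np.hstack([f(s['color'],255,190,100,100,4),f(d['color'],295,190,100,100,4)]))
cv2.imwrite('pics/w16b.png',f(c['color'],200,200,240,180,3))
E
```

```text
time: 24.75
ee_pos: [0.4943, 0.1266, 0.1906]
tcp_rot: [179.8, -0.9, 31.0]
wrist_force: [0.4, 0.6, -4.6]
opening: 0.0188
time: 25.25
ee_pos: [0.4737, 0.2463, 0.1412]
tcp_rot: [179.8, -1.0, 31.2]
wrist_force: [-0.1, 0.2, -4.4]
opening: 0.0189
time: 25.55
ee_pos: [0.4743, 0.2464, 0.1428]
tcp_rot: [179.8, -1.1, 31.2]
wrist_force: [-0.3, 0.5, -3.7]
opening: 0.0187
[0.47430953 0.2463544  0.14254025] [179.81899932  -1.12543084  31.16176088] [ 0.2957778   0.58261736 -3.60417443]
```

View pics/w16.png

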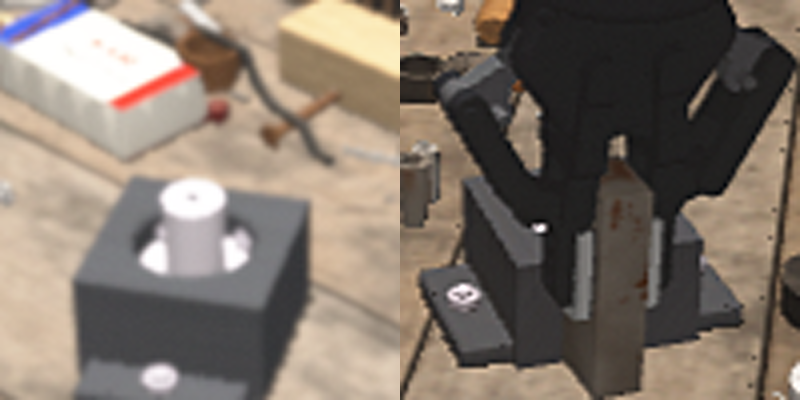

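View pics/w16b.png

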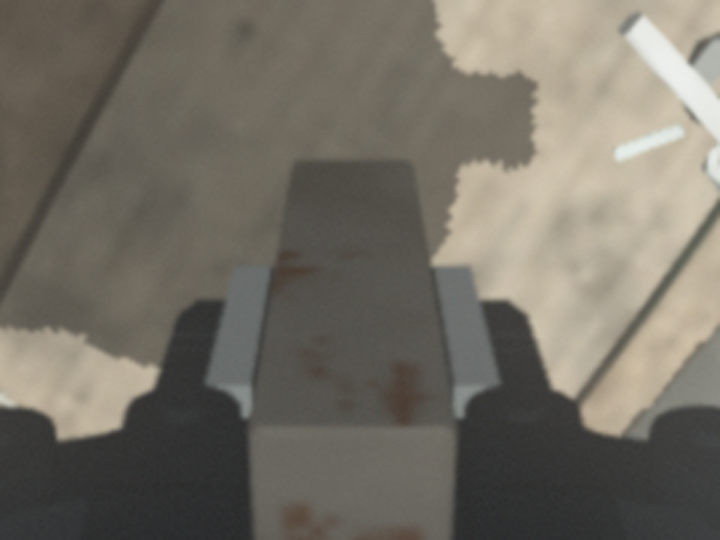

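```bash
python3 -m handwheel '[[1,-0.001,-0.002,-0.03,0],[1,-0.001,-0.002,-0.06,0],[1,-0.001,-0.002,-0.09,0],[1,-0.001,-0.002,-0.103,0],[1,-0.001,-0.002,-0.103,0]]'; python3 -m handwheel '[[1,0,0,0,0],[1,0,0,0,0]]'
```

```text
time: 26.2
ee_pos: [0.4725, 0.2438, 0.0384]
tcp_rot: [179.8, -1.0, 31.1]
wrist_force: [0.6, 0.7, -3.4]
opening: 0.019
time: 26.4
ee_pos: [0.4734, 0.2442, 0.0401]
tcp_rot: [179.8, -1.1, 31.1]
wrist_force: [-0.1, 0.3, -4.1]
opening: 0.0184
```

```bash
python3 -m handwheel '[[1,0,0,-0.003,0],[1,0,0,-0.006,0],[1,0,0,-0.0075,0],[1,0,0,-0.0075,0]]'; python3 -m handwheel '[[1,0,0,-0.001,0],[1,0,0,-0.001,0]]'
```

```text
time: 26.8
ee_pos: [0.4732, 0.2442, 0.0324]
tcp_rot: [179.8, -1.1, 31.1]
wrist_force: [-0.1, 0.8, -3.7]
opening: 0.0187
time: 27.0
ee_pos: [0.4734, 0.2442, 0.0321]
tcp_rot: [179.8, -1.1, 31.1]
wrist_force: [-1.6, -1.9, 3.5]
opening: 0.0188
```

```bash
python3 -m handwheel '[[1,0,0,-0.0005,0],[1,0,0,-0.0005,0],[1,0,0,-0.0005,0]]' 20; python3 -m handwheel '[[0.75,0,0,0,0],[0.7,0,0,0,0],[0.6,0,0,0,0],[0.4,0,0,0,0],[0.2,0,0,0,0]]';python3 -m handwheel '[[0,0,0,0,0],[0,0,0,0,0],[0,0,0,0,0]]'
python3 - <<'E'
from workcell import viewer,get_obs
from h import *
c=viewer.camera('wrist'); o=get_obs();print(o['ee_pos'],o['wrist_force'],o['opening'])
cv2.imwrite('pics/w17b.png',c['color'])
E
```

```text
time: 27.3
ee_pos: [0.4734, 0.2442, 0.0321]
tcp_rot: [179.8, -1.1, 31.1]
wrist_force: [-3.1, -2.0, 6.0]
opening: 0.0184
time: 27.8
ee_pos: [0.4734, 0.2442, 0.032]
tcp_rot: [179.8, -1.1, 31.1]
wrist_force: [-0.2, 0.5, 0.2]
opening: 0.062
time: 28.1
ee_pos: [0.4734, 0.2442, 0.032]
tcp_rot: [179.8, -1.1, 31.1]
wrist_force: [1.0, -0.1, 0.5]
opening: 0.0855
[0.47343883 0.24422961 0.03202445] [ 0.01300712  0.0880644  -0.21745518] 0.0853838736346315
```

View pics/w17b.png

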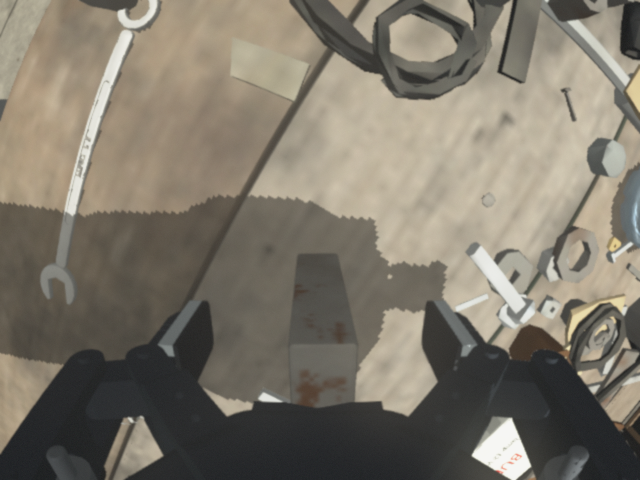

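The bar stands free between the open fingers, around (323,350). Next I'll raise the arm and inspect the cap from above the housing.

```bash
python3 -m handwheel '[[0,0,0,0.02,0],[0,0,0,0.06,0],[0,0,0,0.11,0],[0,0,0,0.16,0],[0,0,-0.02,0.2,0]]'; python3 -m handwheel '[[0,0,-0.05,0.01,0],[0,0,-0.1,0.02,0],[0,0,-0.14,0.02,0],[0,0,-0.18,0.02,0],[0,0,-0.21,0.02,0]]'; python3 -m handwheel '[[0,0,0,0,0],[0,0,0,0,0],[0,0,0,0,0]]'
python3 - <<'E'
from workcell import viewer,get_obs
from h import *
c=viewer.camera('wrist'); s=viewer.camera('scene');d=viewer.camera('side');o=get_obs();print(o['ee_pos'],o['wrist_force'])
f=lambda i,x,y,w,h,k:cv2.resize(i[int(y):int(y)+h,int(x):int(x)+w],None,fx=k,fy=k,interpolation=cv2.INTER_CUBIC)
p=proj(c,(.514,.016,.056),1)[0];print(p, proj(c,(.514,.016,.0792),1))
cv2.imwrite('pics/w18.png',np.vstack([np.hstack([f(s['color'],255,200,100,70,4),f(d['color'],295,210,100,70,4)]),np.hstack([f(s['color'],170,180,100,70,4),f(d['color'],295,280,100,70,4)])]))
cv2.imwrite('pics/w18b.png',f(c['color'],p[0]-60,p[1]-50,120,100,6))
E
```

```text
time: 28.65
ee_pos: [0.4734, 0.2253, 0.2348]
tcp_rot: [179.8, -1.3, 31.2]
wrist_force: [0.4, 0.5, -0.3]
opening: 0.0855
time: 29.15
ee_pos: [0.4732, 0.0132, 0.2552]
tcp_rot: [179.8, -1.3, 31.2]
wrist_force: [0.9, 0.2, 0.1]
opening: 0.0859
time: 29.45
ee_pos: [0.4733, 0.0138, 0.2552]
tcp_rot: [179.8, -1.3, 31.2]
wrist_force: [0.2, 0.5, -0.3]
opening: 0.0852
[0.47323035 0.01409533 0.25511108] [ 0.01636933 -0.23915925  0.65485209]
[350.20817632 234.35662341] [[353.01092742 240.94485239]]
```

View pics/w18.png

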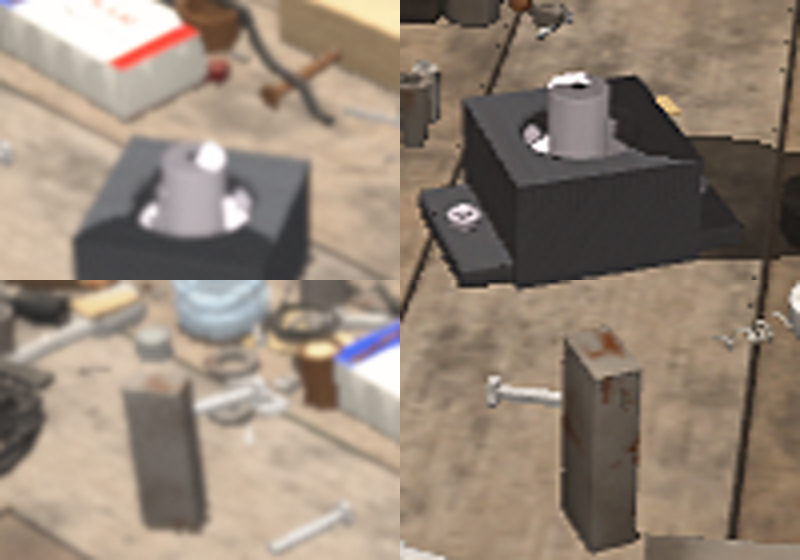

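View pics/w18b.png

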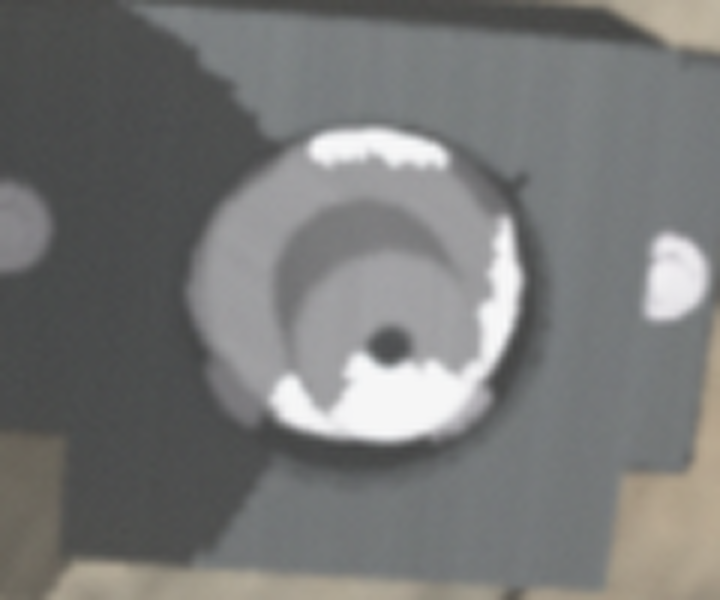

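```bash
python3 -c "
from workcell import job_done
print(job_done())"
```

```text
the job is handed in; nothing more can be done
None
```

The cap is in the bore and snapped home, and the bar stands upright on its original spot. I handed the job in at about 29.5 s on the robot's clock.

- **Setting the cap:** I lowered it boss up onto the catches, felt contact with the underside about 45 mm above the bench, and released it. While feeling for the catches I pushed it to about 10 N. It stayed level, sitting 1–2 mm lower than where it first touched.
- **Pressing:** The catches gave way at a bit over 11 N by the readings. The bar then reached a hard stop with the cap's underside about 25.5 mm above the bench. I held it there at about 20 N (22–23 N at first) for over 2 s. The highest reading at the end of any move was about 23 N, plus about 7 N sideways.
- **Standing the bar back:** It stayed upright when released, within about 1 mm of where it started. The gripper had crept to about 1.1° of tilt by then.

**Last checks:**
- The final pictures show the bar upright and free of the gripper, and the cap level.
- The boss top is where a seated cap's should be, within about 2 pixels.
- All four catches look to be over the flange in the picture taken just after pressing. In the last picture the two upper ones are only faintly visible.
- The press travelled about 18 mm from the resting height instead of 20 mm. I put that down to the earlier 10 N push, and counting from first contact it comes to about 20 mm.

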